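# Fetch the hemmed-in putty tin

### The job

The putty tin sits in the middle of the plywood tray, hemmed in by the tape measure and the white bracket. First stand both of those aside on the black mat, then set the tin down flat inside the rim of the blue holder, and after that put the tape measure and the bracket back on the tray, each standing upright where it stood at the start and lined up with the tray as before. Tip nothing over and leave the label roll, the chain wheel and the end cap where they are.

Things in the scene. Friction and masses are not known exactly. Their poses are not given: they have to be found in the camera images.
- tin_mid (a point): Putty tin: flat round brass-coloured tin, 62 mm across, 23 mm high, 80 g. The point is its centre, half-way up (11.5 mm above its underside); z is up. At the start it lies in the middle of the tray between the two wooden cheeks, which rise to its top, so that it can be gripped only along the tray's x axis, once its neighbours are away.
- tape_mid (a point): Tape measure with a yellow and black case, standing upright, 220 g. The case is 33 mm thick along the point's x axis (grip across it), 70 mm long along y (35 mm to either side of the point; a small hook reaches 10 mm farther at the -y end) and 59 mm high, 65 mm with the clip on top. The point is the centre of the case, 30 mm above its underside; z is up. It starts at one end of the tray, its y axis along the tray's +x within 0.05 rad.
- bracket_leg (a point): White L-shaped plastic bracket, 20 g, standing on its flat foot (35 mm along x, 48 mm along y, 7 mm thick) with an upright leg at the foot's +y edge. The leg is 35 mm wide along x (grip across this), 6 mm thick along y, and its top is 57 mm above the underside. The point is the middle of the leg, 32 mm above the underside and 21 mm in +y from the middle of the foot; z is up. It starts at the other end of the tray, its y axis along the tray's +x within 0.05 rad.
- tray: Fixed plywood tray board, 250 mm along its x, 96 mm along its y, upper face 5 mm above the bench. Origin: centre of its underside, on the bench. The middles of the three places lie at x = 0 (tin) and about x = +77 and -77 mm (tape measure and bracket, either way round). Two wooden cheeks, 60 mm long in x, 10 mm thick, stand at y = +40 and -40 mm either side of the tin; their tops are 28 mm above the bench.
- mat: Fixed black rubber mat with a yellow border line, 230 mm along its x, 140 mm along its y, 3 mm thick: the place to set things aside. Origin: centre of its underside, on the bench.
- holder: Fixed blue round dish for the tin: 96 mm outer diameter, inner floor 4 mm above the bench, rim 9 mm above the bench with an opening 82 mm across. Origin: centre of its underside, on the bench.
- label_roll_mid (a point): Bystander: roll of white labels lying flat, 73 mm across, 36 mm high. The point is its centre. Not to be moved.
- sprocket_mid (a point): Bystander: white plastic chain wheel, 39 mm across, 18 mm high. The point is its centre. Not to be moved.
- end_cap_mid (a point): Bystander: white plastic tube end cap, flange 45 mm across, 26 mm high. The point is its centre. Not to be moved.
Things that resemble listed ones, but are neither listed nor needed, are in the scene too. What is shaped like the part that bears bracket_leg but red is not meant.

How it is judged:
By the outcome, as a careful person would: the job done as asked, in the order asked, and still so for the second after the job is handed in, with the robot touching nothing.
It also fails if it takes over 128 s, if anything falls off the work surface, if the arm or the gripper's body presses on something with over 40 N, if the wrist force passes 120 N, or if a joint passes its speed limit or range.

### The arm

A 7-joint arm with a two-finger parallel gripper is mounted at the origin on a cart in front of the work surface, level with it; the furniture and walls round the work are solid. World frame = base frame: x ahead of the robot, y to its left, z up, the work surface at z = 0. Lengths are in m, angles in rad, forces in N, time in s.
With the tool pointing down it reaches from about 0.4 to 0.9 m from the base axis. Payload 5.5 kg.
Tool frame: the origin (TCP) lies on the centre line of the jaws, within the pads' length; the fingertips stand 8 mm ahead of it and the grasp point (between the pads) lies 11 mm behind it (bot.tips_ahead is the distance from the TCP to the fingertips, in m); y points along the fingers, x is the direction in which the jaws open and shut, and the axes are right-handed (so a half turn about y gives the same grasp; the last joint's range is limited). The gripper opens to 92 mm and grips with 3 to 60 N. Pads are 19 mm wide; open, the fingers measure 130 mm over their backs; the gripper's body (75 mm by 190 mm) begins 47 mm behind the grasp point.
Start: joints at [1.419, 0.501, -0.427, 1.55, 0.221, 1.138, -0.21], TCP at [0.262, -0.595, 0.235] pointing down, gripper open.
Joint ranges: [-2.88, 2.88], [-0.31, 2.03], [-1.54, 1.56], [0.2, 2.42], [-1.41, 4.55], [0.19, 2.02], [-2.57, 2.57]. Speed limits (rad/s): [2.57, 2.57, 3.14, 3.14, 3.14, 3.14, 3.14].

### API

Orientations are given as a 3x3 rotation matrix whose columns are the frame's x, y, z axes.
In Python, from workcell import bot gives the robot as it stands.
- The arm moves only by the shell command python3 -m inch 'ROWS'. ROWS is JSON, a list of rows, each a list of 7 numbers: the turn, a rotation vector about the world's x, y, z in rad, then the shift along the world's x, y, z in mm, then the opening, from -1 (shut) to 1 (fully open), so that 0 is half open. A call has 1 to 12 rows; each row is the pose to reach, as a shift and turn from the pose measured when the call began; what a row does not reach only later rows make up. A row lasts 1/10 s, in which the tool goes at most 50 mm and 8.59 degrees, less where a joint would pass 70% of its speed; a pose out of reach is approached as far as the arm can. A call with a gripper value outside its range is refused whole. The fingers move at their own pace and stop on an object; the grip force is fixed at half the most. Time passes only in rows, so rows that repeat a pose let the fingers close. It gives the time, the measured TCP pose, the force and the opening at its end, in the units of the state.
- bot.read_state(): the state, without advancing time (a new reading comes with each control period).
- bot.get_image(name): name is "scene" or "top" or "wrist"; returns a dict with "image" (480x640x3 uint8, blue, green, red), "camera_matrix" (3x3 intrinsics, pixels), "D" ([k1, k2, p1, p2, k3] as OpenCV has them; the pictures are not rectified), "rvec" (rotation vector, rad) and "tvec" (3), from world to camera coordinates, as OpenCV has them. Camera axes: x right, y down, z forward; pixel columns grow to the right and rows downward; lengths in m; the calibration is good to about 2 mm. A picture is of the moment at which its call begins. There is no depth.
- bot.finish_job(): hands the job in, once; it reports no verdict.
The state is a dict: "clock": time; "joints": joint angles; "qvel": joint speeds; "joint_efforts": joint torques, N m; "eef_pos": TCP position; "tool_rot": TCP orientation; "ft_force": force on the tool from outside, world axes, zero at the start; "torque": the same for the moment, N m; "width": finger opening in m.
Only numpy, scipy, OpenCV 4.12 (cv2) and the standard library are available. Lean on these libraries where they do the work, as an engineer would, in place of code of your own. Each camera call takes 0.05 s, during which the arm holds its last target.

## Working session

There is one attempt and no reset: what is moved stays moved. The work goes in short steps, Python scripts to look and compute and a shell command to move; the robot and the scene stay as the last step left them, time stands still between calls to the robot, and variables do not carry over. Pictures are saved under pics/ and viewed, and the job is handed in when it is done.

```bash
ls; mkdir -p pics; python3 - <<'E'
from workcell import bot
import cv2
for n in ["scene","top","wrist"]:
    d=bot.get_image(n); cv2.imwrite(f"pics/{n}0.png",d["image"])
s=bot.read_state(); print(s["clock"],s["eef_pos"],s["tool_rot"],s["width"],bot.tips_ahead)
E
```

```text
pics
0.15 [ 0.26173105 -0.59440725  0.23390795] [[ 4.03039787e-01 -5.33171085e-04  9.15182302e-01]
 [-9.15181210e-01  1.41600343e-03  4.03040131e-01]
 [-1.51079062e-03 -9.99998855e-01  8.27575623e-05]] 0.09164584918516695 0.008
```

View pics/scene0.png

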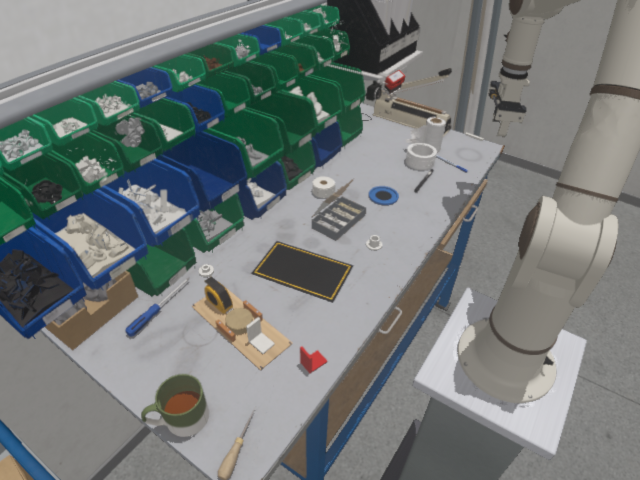

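View pics/top0.png

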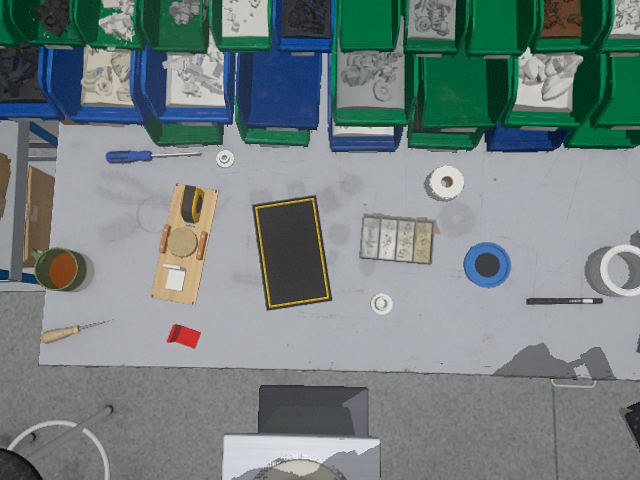

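View pics/wrist0.png

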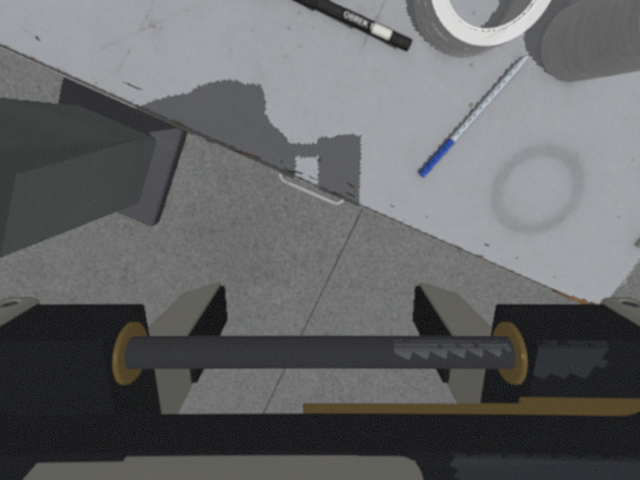

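Top view: tape (190,205), tin (183,242) and white bracket (174,275) are on the tray. The red bracket at (183,335) is a decoy. Mat is at (291,252) and the blue ring holder at (487,264). Bystanders: label roll (445,182), chain wheel (225,158), end cap (381,303). I'll enlarge crops next.

```bash
cat > h.py <<'E'
import numpy as np, cv2
from workcell import bot
def ray(d,uv,z):
    K,D=np.array(d["camera_matrix"]),np.array(d["D"],float)
    R=cv2.Rodrigues(np.array(d["rvec"],float))[0];t=np.array(d["tvec"],float).ravel()
    n=cv2.undistortPoints(np.array([[uv]],float),K,D)[0,0]
    c=-R.T@t; v=R.T@np.array([n[0],n[1],1]); 
    return c+v*(z-c[2])/v[2]
def proj(d,P):
    return cv2.projectPoints(np.array(P,float).reshape(-1,1,3),np.array(d["rvec"],float),np.array(d["tvec"],float),np.array(d["camera_matrix"]),np.array(d["D"],float))[0][:,0]
def crop(d,x0,y0,w,h,s,f,pts=None):
    im=cv2.resize(d["image"][y0:y0+h,x0:x0+w],None,fx=s,fy=s,interpolation=cv2.INTER_CUBIC)
    if pts is not None:
        for p in proj(d,pts): cv2.circle(im,(int((p[0]-x0+.5)*s),int((p[1]-y0+.5)*s)),2,(255,0,255),-1)
    for k in range(0,w,10): cv2.putText(im,str(x0+k),(k*s,8),0,.3,(0,0,255),1); cv2.line(im,(k*s,0),(k*s,4),(0,0,255),1)
    for k in range(0,h,10): cv2.putText(im,str(y0+k),(0,k*s+4),0,.3,(0,0,255),1)
    cv2.imwrite("pics/"+f,im)
E
python3 - <<'E'
from h import *
d=bot.get_image("top")
crop(d,140,175,90,135,4,"tray1.png"); crop(d,245,185,100,135,4,"mat1.png"); crop(d,455,235,65,60,8,"hold1.png")
R=cv2.Rodrigues(np.array(d["rvec"]))[0]; print("top cam",-R.T@np.array(d["tvec"]).ravel())
for n,p,z in [("mat",(291,252),.003),("hold",(487,264),.009),("tray",(183,242),.005),("roll",(445,182),.036),("cap",(381,303),.026),("spr",(225,158),.018)]: print(n,ray(d,p,z).round(4))
d=bot.get_image("scene")
crop(d,185,260,120,110,6,"tray1s.png")
E
```

```text
top cam [ 0.38038503 -0.06058282  1.27511365]
mat [0.5276 0.0324 0.003 ]
hold [ 0.5096 -0.3786  0.009 ]
tray [0.5445 0.2635 0.005 ]
roll [ 0.6771 -0.2881  0.036 ]
cap [ 0.4229 -0.1577  0.026 ]
spr [0.7267 0.1791 0.018 ]
```

View pics/tray1.png

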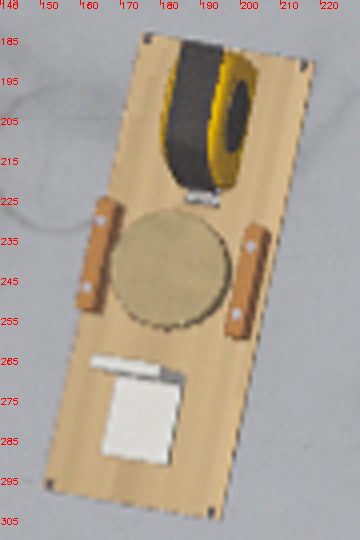

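View pics/mat1.png

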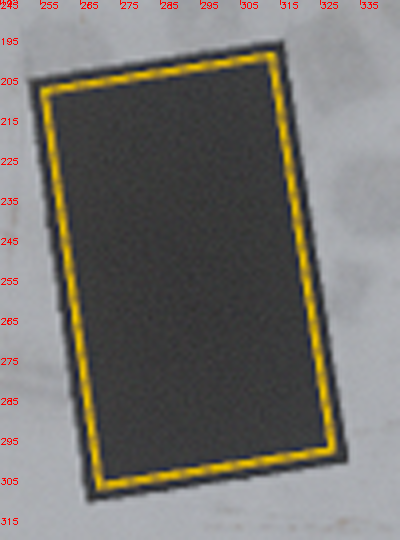

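View pics/hold1.png

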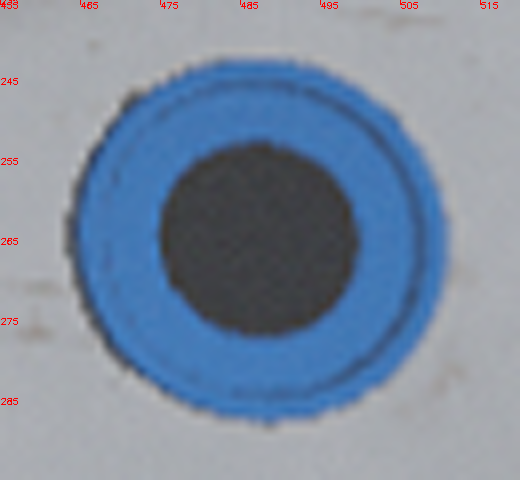

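View pics/tray1s.png

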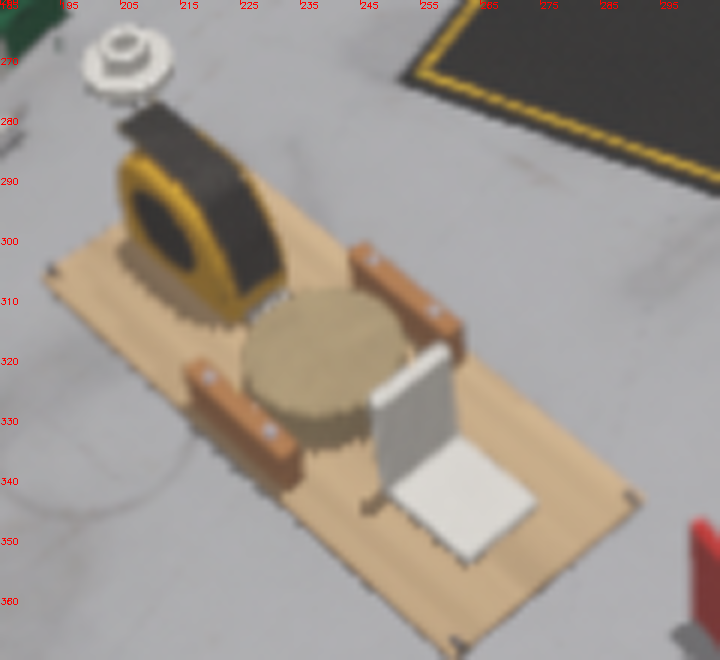

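The tape's hook points at the tin, and the bracket's leg is on the tin side. So tray +x points to the far end, with the tape at +77 and the bracket at -77. I'll fit the poses now.

```bash
cat > fit.py <<'E'
from h import *
from scipy.optimize import least_squares
def T(p,L,z=None):
    c,s=np.cos(p[2]),np.sin(p[2]); L=np.array(L,float)
    o=L.copy(); o[:,0]=p[0]+c*L[:,0]-s*L[:,1]; o[:,1]=p[1]+s*L[:,0]+c*L[:,1]; return o
def fit(obs,p0):  # obs list of (cam,L,uv)
    f=lambda p: np.concatenate([(proj(d,T(p,L))-np.array(uv)).ravel() for d,L,uv in obs])
    r=least_squares(f,p0); return r.x,f(r.x).reshape(-1,2)
E
python3 - <<'E'
from fit import *
d=bot.get_image("top"); s=bot.get_image("scene")
C=lambda pts,x0,y0,k:[(x0+(a+.5)/k-.5,y0+(b+.5)/k-.5) for a,b in pts]
tL=[(.125,.048,.005),(.125,-.048,.005),(-.125,-.048,.005),(-.125,.048,.005)]
tp=C([(143,33),(314,62),(220,519),(46,488)],140,175,4)
p,r=fit([(d,tL,tp)],[.545,.263,-.2]); print("tray top",p.round(4),r.round(1).tolist())
# scene corners: +x+y left(43,282), -x+y bottom (450,660) ; -x-y right(643,500)
sp=C([(43,282),(643,500)],185,260,6)
p2,r2=fit([(s,[tL[0],tL[2]],sp)],p); print("tray scene",p2.round(4),r2.round(1).tolist())
mL=[(.115,.07,.003),(.115,-.07,.003),(-.115,-.07,.003),(-.115,.07,.003)]
mp=C([(30,80),(283,40),(348,461),(90,502)],245,185,4)
m,r=fit([(d,mL,mp)],[.5276,.0324,.17]); print("mat",m.round(4),r.round(1).tolist())
hp=C([(260,242)],455,235,8)[0]; print("holder dark",ray(d,hp,.004).round(4), "rim",ray(d,C([(258,241)],455,235,8)[0],.009).round(4))
print("tin",ray(d,C([(171,267)],140,175,4)[0],.028).round(4))
for n,pt,z in [("leg top L",(91,357),.062),("leg top R",(184,374),.062),("foot BL",(102,455),.012),("foot BR",(167,464),.012),("hook",(202,206),.012)]:
    w=ray(d,C([pt],140,175,4)[0],z); c,q=np.cos(p[2]),np.sin(p[2]); e=w[:2]-p[:2]; print(n,w.round(4),"tray",(c*e[0]+q*e[1]).round(4),(-q*e[0]+c*e[1]).round(4))
E
```

```text
tray top [ 0.5431  0.259  -0.1532] [[-0.3, -0.4], [0.5, -0.2], [0.5, 0.3], [-0.7, 0.2]]
tray scene [ 0.54    0.2621 -0.1607] [[-0.8, -0.6], [0.7, 0.4]]
mat [0.5284 0.0314 0.1751] [[-0.6, -0.3], [0.4, -0.4], [0.8, 0.3], [-0.6, 0.4]]
holder dark [ 0.5084 -0.38    0.004 ] rim [ 0.5082 -0.3782  0.009 ]
tin [0.5429 0.259  0.028 ]
leg top L [0.4917 0.2883 0.062 ] tray -0.0552 0.0211
leg top R [0.4839 0.2407 0.062 ] tray -0.0557 -0.0271
foot BL [0.4448 0.2938 0.012 ] tray -0.1024 0.0194
foot BR [0.4407 0.2595 0.012 ] tray -0.1012 -0.0151
hook [0.578  0.2483 0.012 ] tray 0.0361 -0.0053
```

```bash
python3 -m inch '[[0,0,0.13,14,43,5,1],[0,0,0.26,28,86,10,1],[0,0,0.39,42,129,15,1],[0,0,0.52,56,172,20,1],[0,0,0.65,70,215,25,1],[0,0,0.78,84,258,30,1],[0,0,0.91,98,301,35,1],[0,0,1.04,112,344,40,1],[0,0,1.17,126,387,45,1],[0,0,1.3,140,430,50,1],[0,0,1.43,154,473,50,1],[0,0,1.5,168,500,50,1]]'; python3 -c "
from workcell import bot
s=bot.read_state();print(s['joints'],s['ft_force'])"
```

```text
clock: 1.55
eef_pos: [0.4303, -0.0915, 0.2851]
tool_rot: [[0.939, 0.0, -0.344], [0.344, -0.002, 0.939], [-0.0, -1.0, -0.002]]
ft_force: [1.0, 0.9, 0.4]
width: 0.0914
[ 1.11473212  0.10332194 -1.01351681  1.97469099  0.09971648  1.11340174
  0.41112731] [0.95968348 0.90228022 0.41174173]
```

```bash
python3 -m inch '[[0,0,0.12,12,40,0,1],[0,0,0.24,25,80,0,1],[0,0,0.36,38,120,0,1],[0,0,0.48,50,160,0,1],[0,0,0.6,63,200,0,1],[0,0,0.72,76,240,0,1],[0,0,0.84,88,280,0,1],[0,0,0.96,100,320,0,1],[0,0,1.067,113,350,0,1],[0,0,1.067,113,350,0,1],[0,0,1.067,113,350,0,1]]'; python3 -c "
from h import *
s=bot.read_state();print(s['joints'],s['ft_force'])
d=bot.get_image('wrist');cv2.imwrite('pics/w1.png',d['image'])"
```

```text
clock: 2.65
eef_pos: [0.5429, 0.2593, 0.2847]
tool_rot: [[0.151, 0.001, -0.989], [0.989, -0.0, 0.151], [-0.0, -1.0, -0.001]]
ft_force: [-0.3, -0.8, 0.6]
width: 0.0919
[ 0.30199837  0.58661366 -1.14678656  1.60696181  0.55009928  1.30992369
  0.49042001] [-0.29444585 -0.7708916   0.59250114]
```

View pics/w1.png

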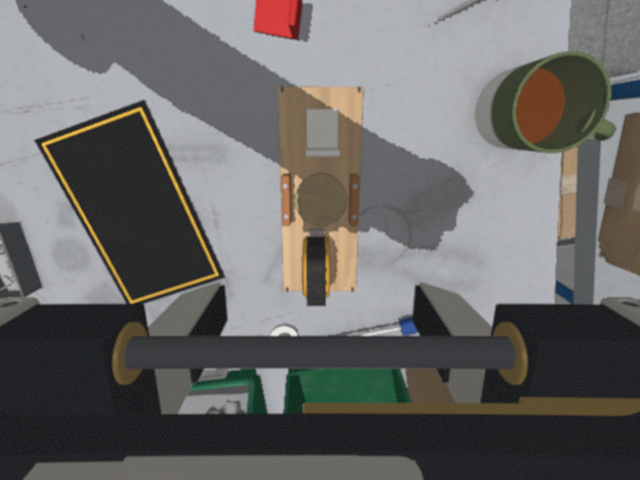

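The wrist view shows the whole tray: bracket (322,130), tin (321,200), tape (316,270). I'll crop it and compare with the model wireframes.

```bash
python3 - <<'E'
from h import *
d=bot.get_image('wrist')
crop(d,272,80,100,120,5,"w1a.png");crop(d,272,190,100,120,5,"w1b.png")
R=cv2.Rodrigues(np.array(d["rvec"]))[0]; print("cam",(-R.T@np.array(d["tvec"]).ravel()).round(4))
E
```

```text
cam [0.4624 0.2711 0.4344]
```

View pics/w1a.png

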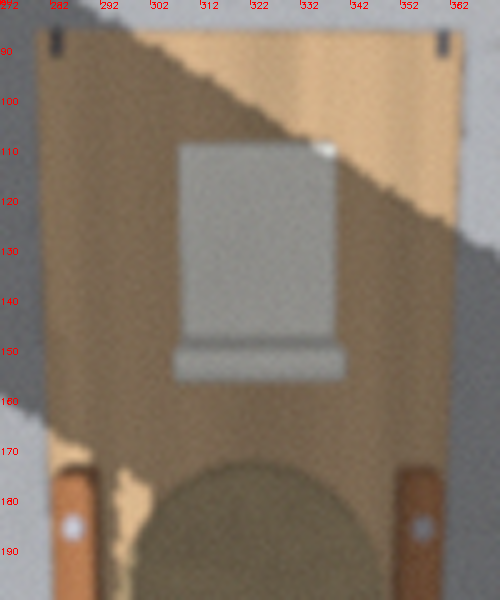

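View pics/w1b.png

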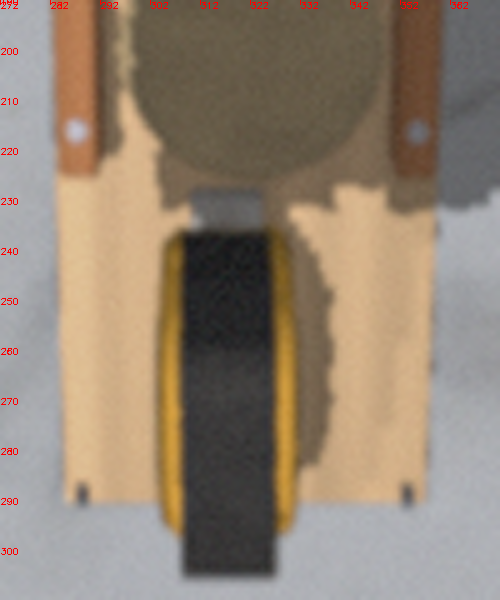

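```bash
python3 - <<'E'
from fit import *
d=bot.get_image('wrist')
A=lambda a,b:(272+(a+.5)/5-.5,80+(b+.5)/5-.5)
B=lambda a,b:(272+(a+.5)/5-.5,190+(b+.5)/5-.5)
tL=[(-.125,-.048,.005),(-.125,.048,.005),(.125,-.048,.005),(.125,.048,.005)]
p,r=fit([(d,tL,[A(37,30),A(465,30),B(63,503),B(428,503)])],[.543,.259,-.153]); print("tray",p.round(4),r.round(1).tolist())
bL=[(-.0175,-.024,.012),(.0175,-.024,.012),(-.0175,.024,.062),(.0175,.024,.062),(-.0175,.018,.062),(.0175,.018,.062)]
# bracket local y=tray x ; yaw local = tray yaw - pi/2 ; local x = -tray y -> image right = +y = local -x
b,r=fit([(d,bL,[A(337,143),A(177,143),A(345,381),A(174,381),A(345,349),A(174,349)])],[.47,.27,p[2]-1.5708]); print("bracket foot mid",b.round(4),"yaw rel",(b[2]+1.5708-p[2]).round(4),r.round(1).tolist())
def tr(w):
    c,q=np.cos(p[2]),np.sin(p[2]); e=np.array(w[:2])-p[:2]; return np.array([c*e[0]+q*e[1],-q*e[0]+c*e[1]]).round(4)
print("br tray",tr(b))
for n,u,z in [("tape L mid",B(158,380),.035),("R",B(297,380),.035),("bandL front",B(182,240),.064),("bandR front",B(275,240),.064),("bandL back",B(182,570),.064),("bandR back",B(275,570),.064),("bL2",B(182,575),.068),("hookL",B(191,190),.012),("hookR",B(262,190),.012),("tin top edge",A(253,460),.028),("tin bot edge",B(258,180),.028),("tinL",A(133,600),.028),("tinR",A(381,600),.028)]:
    w=ray(d,u,z); print(n,w.round(4),tr(w))
E
```

```text
tray [ 0.5416  0.2596 -0.1582] [[-0.5, -0.4], [0.4, -0.1], [0.3, 0.2], [-0.2, 0.5]]
bracket foot mid [ 0.4656  0.2734 -1.7225] yaw rel 0.0065 [[-0.2, -0.2], [0.3, -0.1], [0.0, -0.1], [-0.1, -0.0], [0.1, 0.2], [-0.2, 0.3]]
br tray [-0.0772  0.0017]
tape L mid [0.6151 0.2262 0.035 ] [ 0.0778 -0.0214]
R [0.6202 0.2593 0.035 ] [0.0777 0.0121]
bandL front [0.5725 0.24   0.064 ] [ 0.0336 -0.0144]
bandR front [0.5757 0.2601 0.064 ] [0.0335 0.0059]
bandL back [0.6513 0.227  0.064 ] [ 0.1135 -0.0149]
bandR back [0.6546 0.2482 0.064 ] [0.1134 0.0066]
bL2 [0.6505 0.2272 0.068 ] [ 0.1126 -0.0148]
hookL [0.5756 0.2401 0.012 ] [ 0.0366 -0.0139]
hookR [0.5783 0.2574 0.012 ] [0.0365 0.0036]
tin top edge [0.5088 0.2657 0.028 ] [-0.0334  0.0009]
tin bot edge [0.5713 0.2573 0.028 ] [0.0297 0.0024]
tinL [0.5361 0.2334 0.028 ] [-0.0013 -0.0267]
tinR [0.545  0.2901 0.028 ] [-0.0015  0.0307]
```

```bash
python3 -m inch '[[0,0,-0.006,25,-5,-20,1],[0,0,-0.006,50,-11,-50,1],[0,0,-0.006,75,-16,-80,1],[0,0,-0.006,75,-16,-115,1],[0,0,-0.006,75,-16,-145,1],[0,0,-0.006,75,-16,-165,1],[0,0,-0.006,75,-16,-165,1],[0,0,-0.006,75,-16,-165,1]]'; python3 - <<'E'
from h import *
d=bot.get_image('wrist');cv2.imwrite('pics/w2.png',d['image'])
E
```

```text
clock: 3.6
eef_pos: [0.6189, 0.2405, 0.1211]
tool_rot: [[0.161, 0.003, -0.987], [0.987, -0.002, 0.161], [-0.001, -1.0, -0.003]]
ft_force: [0.6, 0.7, -0.1]
width: 0.0916
```

View pics/w2.png

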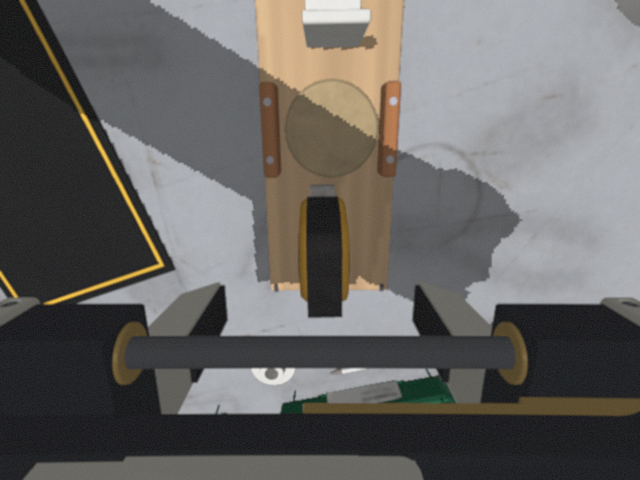

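```bash
python3 - <<'E'
from h import *
d=bot.get_image('wrist');crop(d,290,170,75,155,4,"w2c.png")
s=bot.read_state();print(s["eef_pos"])
E
```

```text
[0.61956706 0.24146411 0.12232833]
```

View pics/w2c.png

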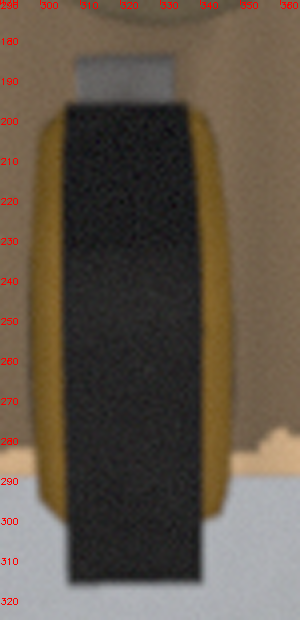

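```bash
python3 - <<'E'
from h import *
d=bot.get_image('wrist')
A=lambda a,b:(290+(a+.5)/4-.5,170+(b+.5)/4-.5)
p=np.array([.5416,.2596]);y=-.158
for n,u,z in [("L",A(29,310),.035),("R",A(234,310),.035),("bL1",A(66,105),.05),("bR1",A(187,105),.05),("bL2",A(68,580),.068),("bR2",A(203,580),.068),("hL",A(75,60),.012),("hR",A(173,60),.012)]:
    w=ray(d,u,z);e=w[:2]-p;c,q=np.cos(y),np.sin(y); print(n,w.round(4),(c*e[0]+q*e[1]).round(4),(-q*e[0]+c*e[1]).round(4))
E
```

```text
L [0.615  0.2265 0.035 ] 0.0777 -0.0211
R [0.6208 0.262  0.035 ] 0.0778 0.0149
bL1 [0.5776 0.2402 0.05  ] 0.0386 -0.0135
bR1 [0.5807 0.259  0.05  ] 0.0387 0.0055
bL2 [0.6505 0.2284 0.068 ] 0.1124 -0.0137
bR2 [0.654  0.2499 0.068 ] 0.1125 0.0081
hL [0.5764 0.2407 0.012 ] 0.0374 -0.0132
hR [0.5793 0.2583 0.012 ] 0.0375 0.0047
```

```bash
python3 -m inch '[[0,0,0.006,-1.5,2.4,-20,1],[0,0,0.006,-1.5,2.4,-45,1],[0,0,0.006,-1.5,2.4,-70,1],[0,0,0.006,-1.5,2.4,-88,1],[0,0,0.006,-1.5,2.4,-95,1],[0,0,0.006,-1.5,2.4,-95,1],[0,0,0.006,-1.5,2.4,-95,1],[0,0,0.006,-1.5,2.4,-95,1]]'
```

```text
clock: 4.55
eef_pos: [0.6189, 0.2445, 0.0287]
tool_rot: [[0.154, 0.007, -0.988], [0.988, 0.0, 0.154], [0.001, -1.0, -0.007]]
ft_force: [0.2, -0.1, -0.4]
width: 0.0918
```

```bash
python3 -m inch '[[0,0.006,0,-0.5,-0.5,-1,0.2],[0,0.006,0,-0.5,-0.5,-1,-0.1],[0,0.006,0,-0.5,-0.5,-1,-0.3],[0,0.006,0,-0.5,-0.5,-1,-0.5],[0,0.006,0,-0.5,-0.5,-1,-0.6],[0,0.006,0,-0.5,-0.5,-1,-0.8],[0,0.006,0,-0.5,-0.5,-1,-0.8]]'; python3 -c "
from workcell import bot
s=bot.read_state();print(s['ft_force'],s['torque'])"
```

```text
clock: 5.25
eef_pos: [0.6183, 0.244, 0.0276]
tool_rot: [[0.154, 0.001, -0.988], [0.988, 0.0, 0.154], [0.0, -1.0, -0.001]]
ft_force: [-0.3, 0.0, -0.0]
width: 0.0403
[-0.26102865  0.00076591 -0.01711312] [ 0.11381278 -0.146311    0.00835224]
```

```bash
python3 -m inch '[[0,0,0,0,0,0,-0.8],[0,0,0,0,0,0,-0.8],[0,0,0,0,0,0,-0.8],[0,0,0,0,0,0,-0.8],[0,0,0,0,0,0,-0.8]]'; python3 - <<'E'
from h import *
d=bot.get_image('wrist');cv2.imwrite('pics/w3.png',d['image']);s=bot.read_state();print(s['eef_pos'],s['width'],s['ft_force'])
E
```

```text
clock: 5.75
eef_pos: [0.6183, 0.2439, 0.0276]
tool_rot: [[0.154, 0.001, -0.988], [0.988, 0.0, 0.154], [0.0, -1.0, -0.001]]
ft_force: [-0.3, -1.1, -0.2]
width: 0.0315
[0.6182751  0.24395272 0.02756167] 0.03175976194227331 [-0.98921199 -0.46122569 -0.6232909 ]
```

View pics/w3.png

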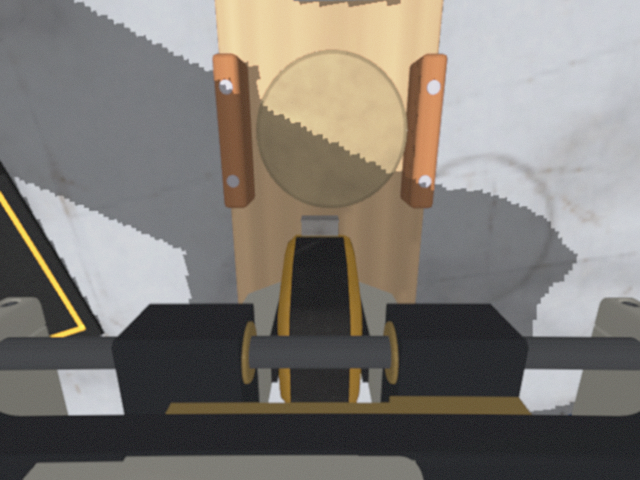

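```bash
python3 -m inch '[[0,0,0,0,0,15,-0.8],[0,0,0,0,0,40,-0.8],[0,0,0,0,-10,60,-0.8],[0,0,0,-3,-40,60,-0.8],[0,0,0,-9,-75,60,-0.8],[0,0,0,-15,-115,60,-0.8],[0,0,0,-20,-155,60,-0.8],[0,0,0,-24,-185,55,-0.8],[0,0,0,-26,-201,45,-0.8],[0,0,0,-26,-201,30,-0.8],[0,0,0,-26,-201,20,-0.8],[0,0,0,-26,-201,15,-0.8]]'; python3 - <<'E'
from h import *
d=bot.get_image('wrist');cv2.imwrite('pics/w4.png',d['image']);s=bot.read_state();print(s['eef_pos'],s['width'],s['ft_force'])
E
```

```text
clock: 7.0
eef_pos: [0.5914, 0.0454, 0.0413]
tool_rot: [[0.152, -0.001, -0.988], [0.988, 0.002, 0.152], [0.002, -1.0, 0.001]]
ft_force: [0.1, 0.2, -1.3]
width: 0.0316
[0.59124156 0.04549218 0.04099411] 0.03193304352428647 [ 0.38403385  0.18637064 -2.13529364]
```

View pics/w4.png

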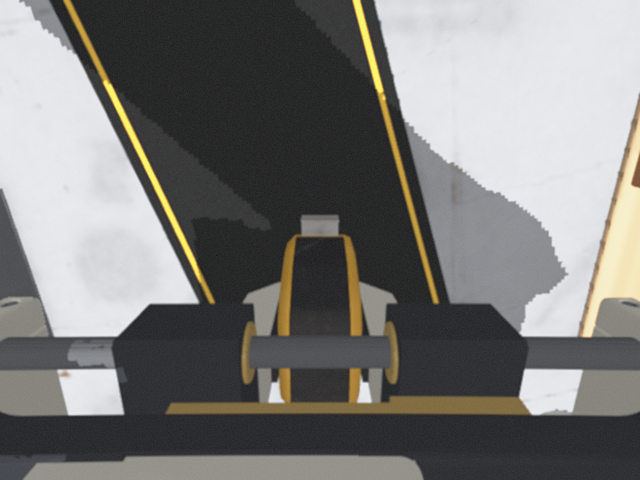

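Tape is held upright and inside the mat border. Lowering it.

```bash
python3 -m inch '[[0,0,0,1,-3,-5,-0.8],[0,0,0,1,-3,-9,-0.8],[0,0,0,1,-3,-12,-0.8],[0,0,0,1,-3,-14,-0.8],[0,0,0,1,-3,-14.5,-0.8],[0,0,0,1,-3,-14.5,-0.8],[0,0,0,1,-3,-14.5,-0.8]]'; python3 -c "
from workcell import bot
s=bot.read_state();print(s['eef_pos'],s['ft_force'])"
```

```text
clock: 7.75
eef_pos: [0.5924, 0.0425, 0.0267]
tool_rot: [[0.151, -0.001, -0.988], [0.988, 0.002, 0.151], [0.002, -1.0, 0.001]]
ft_force: [0.7, -0.4, -1.7]
width: 0.0317
[0.59239745 0.04247619 0.0266888 ] [ 0.74184319 -0.37307559 -1.66780595]
```

```bash
python3 -m inch '[[0,0,0,0,0,-0.6,-0.8],[0,0,0,0,0,-1.2,-0.8],[0,0,0,0,0,-1.2,-0.8],[0,0,0,0,0,-1.2,-0.8]]'; python3 -c "
from workcell import bot
s=bot.read_state();print(s['eef_pos'],s['ft_force'])"
```

```text
clock: 8.15
eef_pos: [0.5925, 0.0424, 0.0256]
tool_rot: [[0.151, -0.001, -0.988], [0.988, 0.002, 0.151], [0.002, -1.0, 0.001]]
ft_force: [-0.9, 0.2, -0.1]
width: 0.0319
[0.59252796 0.04241808 0.02559954] [-0.87742996  0.15375553 -0.08700146]
```

Contact: the tape is resting on the mat. I'll release and rise.

```bash
python3 -m inch '[[0,0,0,0,0,0,-0.2],[0,0,0,0,0,0,0],[0,0,0,0,0,0,0.2],[0,0,0,0,0,0,0.2],[0,0,0,0,0,0,0.2],[0,0,0,0,0,20,0.2],[0,0,0,0,0,55,0.2],[0,0,0,-10,20,90,0.2],[0,0,0,-30,60,100,0.2],[0,0,0,-50,100,100,0.2],[0,0,0,-70,145,100,0.2],[0,0,0,-85,190,100,0.2]]'; python3 - <<'E'
from h import *
d=bot.get_image('top');crop(d,240,185,110,135,4,"t5.png")
E
```

```text
clock: 9.35
eef_pos: [0.5066, 0.2338, 0.1274]
tool_rot: [[0.152, 0.001, -0.988], [0.988, 0.001, 0.152], [0.002, -1.0, -0.001]]
ft_force: [0.5, 0.1, 0.7]
width: 0.0549
```

View pics/t5.png

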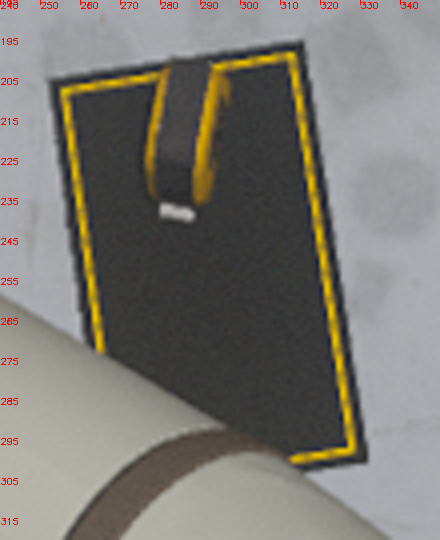

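Tape stands on the mat at about (285,218) in the top view. Now I'll hover over the bracket leg.

```bash
python3 -m inch '[[0,0,0.002,-10,18,0,0.2],[0,0,0.002,-20,36,-10,0.2],[0,0,0.002,-20,36,-20,0.2],[0,0,0.002,-20,36,-20,0.2],[0,0,0.002,-20,36,-20,0.2],[0,0,0.002,-20,36,-20,0.2]]'; python3 - <<'E'
from h import *
d=bot.get_image('wrist');cv2.imwrite('pics/w6.png',d['image']);crop(d,260,100,130,130,5,"w6c.png")
E
```

```text
clock: 10.0
eef_pos: [0.4833, 0.2794, 0.1092]
tool_rot: [[0.141, 0.001, -0.99], [0.99, 0.009, 0.141], [0.009, -1.0, 0.0]]
ft_force: [1.7, 0.3, 0.3]
width: 0.0548
```

View pics/w6.png

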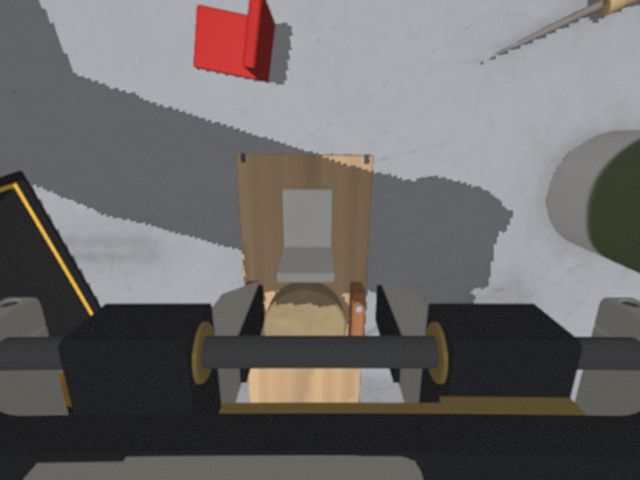

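```bash
python3 -m inch '[[0,0,0,0,0,0,0.2],[0,0,0,0,0,0,0.2]]'; python3 - <<'E'
from fit import *
d=bot.get_image('wrist');crop(d,260,130,130,120,6,"w6c.png");s=bot.read_state();print(s["eef_pos"],s["joints"])
E
```

```text
clock: 10.25
eef_pos: [0.4839, 0.2789, 0.1094]
tool_rot: [[0.142, 0.002, -0.99], [0.99, 0.01, 0.142], [0.01, -1.0, -0.0]]
ft_force: [0.5, -0.1, -0.1]
width: 0.0549
[0.48360716 0.27911856 0.10936872] [ 0.19144571  0.70751315 -1.02444719  1.87644319  0.72482618  0.97817165
  0.26970631]
```

View pics/w6c.png

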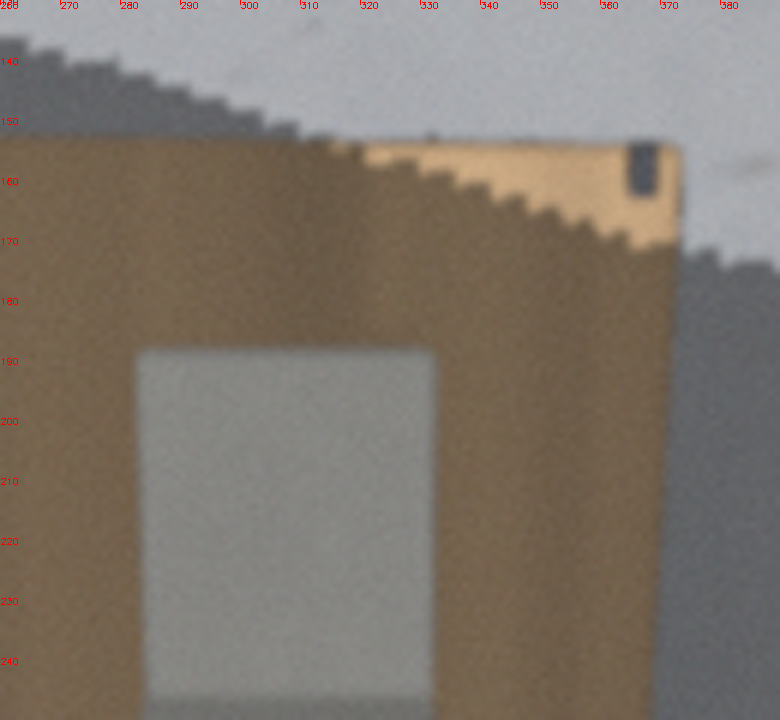

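```bash
python3 - <<'E'
from fit import *
d=bot.get_image('wrist')
A=lambda a,b:(260+(a+.5)/6-.5,130+(b+.5)/6-.5)
L=[(.0175,-.024,.012),(-.0175,-.024,.012),(.0175,.018,.012),(-.0175,.018,.012)]
b,r=fit([(d,L,[A(136,348),A(434,350),A(144,697),A(432,697)])],[.4656,.2734,-1.7225])
s=bot.read_state();a=b[2]+np.pi/2
leg=b[:2]+.021*np.array([np.cos(a),np.sin(a)])
R=np.array(s["tool_rot"]);print("foot",b.round(4),"yaw",a,"leg",leg.round(4),"tool yaw",np.arctan2(R[1,0],R[0,0])-np.pi/2,"d mm",((leg-s["eef_pos"][:2])*1e3).round(1),r.round(1).tolist())
E
```

```text
foot [ 0.4643  0.2745 -1.7168] yaw -0.14598067960415428 leg [0.4851 0.2715] tool yaw -0.14169683426077717 d mm [ 1.6 -7.8] [[-0.3, 0.4], [0.4, 0.2], [0.0, -0.3], [-0.1, -0.3]]
```

```bash
python3 -m inch '[[-0.01,0.002,-0.005,2,-8,-10,0.2],[-0.01,0.002,-0.005,2,-8,-30,0.2],[-0.01,0.002,-0.005,2,-8,-50,0.2],[-0.01,0.002,-0.005,2,-8,-68,0.2],[-0.01,0.002,-0.005,2,-8,-75,0.2],[-0.01,0.002,-0.005,2,-8,-75,0.2],[-0.01,0.002,-0.005,2,-8,-75,0.2],[-0.01,0.002,-0.005,2,-8,-75,0.2]]'; python3 - <<'E'
from h import *
d=bot.get_image('wrist');cv2.imwrite('pics/w7.png',d['image'])
d=bot.get_image('scene');crop(d,185,240,120,110,6,"s7.png")
E
```

```text
clock: 11.15
eef_pos: [0.4859, 0.2719, 0.0351]
tool_rot: [[0.146, 0.0, -0.989], [0.989, 0.0, 0.146], [0.001, -1.0, -0.0]]
ft_force: [-0.5, -1.1, 0.1]
width: 0.0555
```

View pics/w7.png

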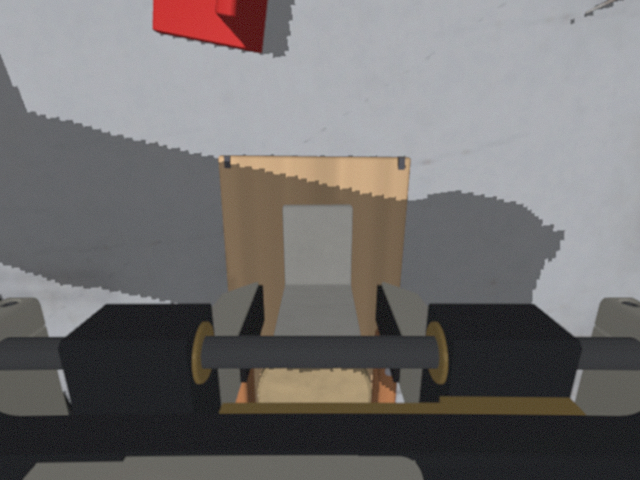

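View pics/s7.png

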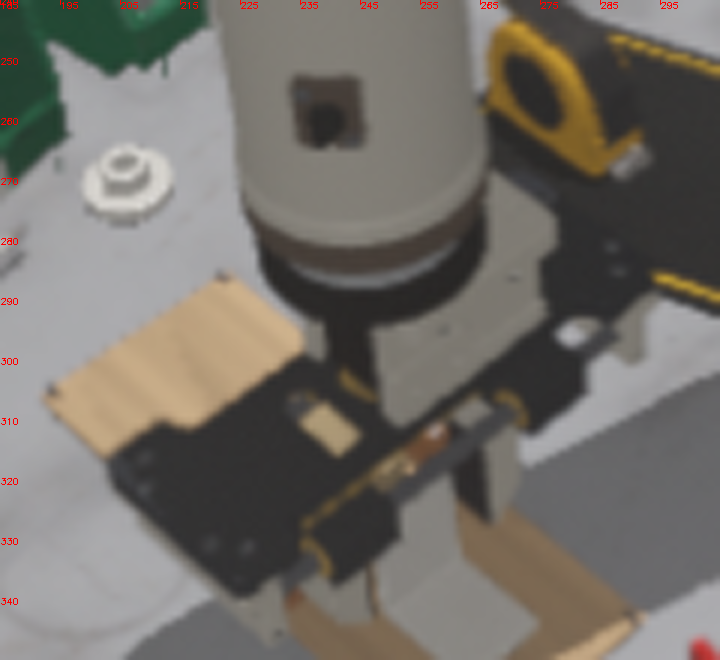

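```bash
python3 -m inch '[[0,0,-0.001,0,-1,-1,0],[0,0,-0.001,0,-1,-1,-0.2],[0,0,-0.001,0,-1,-1,-0.2],[0,0,-0.001,0,-1,-1,-0.3],[0,0,-0.001,0,-1,-1,-0.5],[0,0,-0.001,0,-1,-1,-0.8],[0,0,-0.001,0,-1,-1,-0.8],[0,0,-0.001,0,-1,-1,-0.8],[0,0,-0.001,0,-1,-1,-0.8],[0,0,-0.001,0,-1,-1,-0.8]]'; python3 - <<'E'
from h import *
d=bot.get_image('wrist');cv2.imwrite('pics/w8.png',d['image']);s=bot.read_state();print(s['eef_pos'],s['width'],s['ft_force'],s['tool_rot'])
E
```

```text
clock: 12.25
eef_pos: [0.4862, 0.2706, 0.0342]
tool_rot: [[0.147, 0.001, -0.989], [0.989, 0.0, 0.147], [0.0, -1.0, -0.001]]
ft_force: [1.0, -0.8, 3.4]
width: 0.0349
[0.48616773 0.27060702 0.03423547] 0.034962293157531035 [-0.40791098 -1.36383103  3.34886995] [[ 1.47333271e-01  8.98086501e-04 -9.89086498e-01]
 [ 9.89086848e-01  2.06978972e-04  1.47333511e-01]
 [ 3.37038345e-04 -9.99999575e-01 -8.57790658e-04]]
```

View pics/w8.png

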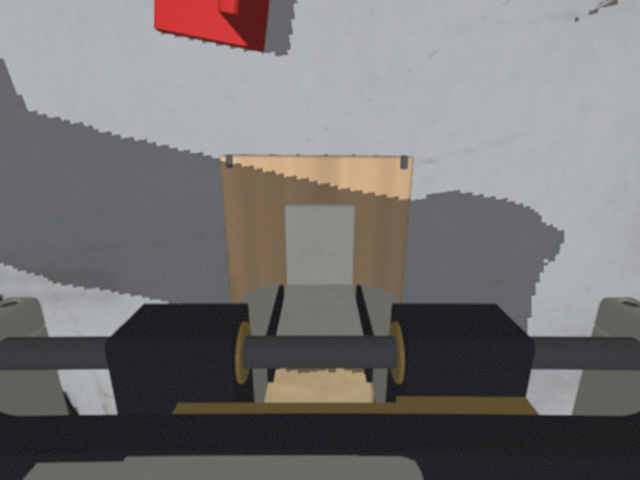

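```bash
python3 -m inch '[[0,0,0,0,0,10,-0.8],[0,0,0,0,-2,30,-0.8],[0,0,0,0,-10,50,-0.8],[0,0,0,-1,-40,60,-0.8],[0,0,0,-1,-80,60,-0.8],[0,0,0,-2,-120,60,-0.8],[0,0,0,-3,-160,60,-0.8],[0,0,0,-4,-200,60,-0.8],[0,0,0,-4,-235,55,-0.8],[0,0,0,-4,-254,40,-0.8],[0,0,0,-4,-254,25,-0.8],[0,0,0,-4,-254,12,-0.8]]';python3 -m inch '[[0,0,0,0,0,0,-0.8],[0,0,0,0,0,0,-0.8]]'; python3 - <<'E'
from h import *
d=bot.get_image('wrist');cv2.imwrite('pics/w9.png',d['image']);s=bot.read_state();print(s['eef_pos'],s['width'],s['ft_force'])
E
```

```text
clock: 13.5
eef_pos: [0.4819, 0.0164, 0.0452]
tool_rot: [[0.149, 0.001, -0.989], [0.989, 0.001, 0.149], [0.001, -1.0, -0.0]]
ft_force: [-0.3, 1.3, -0.0]
width: 0.0351
clock: 13.7
eef_pos: [0.4816, 0.0179, 0.0449]
tool_rot: [[0.146, -0.0, -0.989], [0.989, 0.002, 0.146], [0.002, -1.0, 0.001]]
ft_force: [-0.6, 0.0, 0.2]
width: 0.035
[0.48200415 0.01787007 0.04535134] 0.03500880474965247 [ 0.37022449 -0.51595166 -0.14031441]
```

View pics/w9.png

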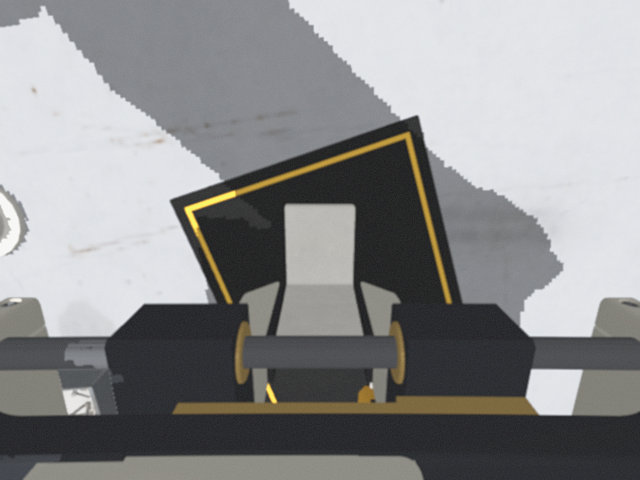

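Bracket is upright over the mat and inside the border. Lowering to just above contact.

```bash
python3 -m inch '[[0,0,0,0,0,-4,-0.8],[0,0,0,0,0,-8,-0.8],[0,0,0,0,0,-11,-0.8],[0,0,0,0,0,-12.5,-0.8],[0,0,0,0,0,-13,-0.8],[0,0,0,0,0,-13,-0.8],[0,0,0,0,0,-13,-0.8]]'; python3 -c "
from workcell import bot
s=bot.read_state();print(s['eef_pos'],s['ft_force'])"
```

```text
clock: 14.45
eef_pos: [0.4821, 0.0178, 0.0324]
tool_rot: [[0.146, 0.001, -0.989], [0.989, 0.002, 0.146], [0.002, -1.0, -0.001]]
ft_force: [0.4, -1.0, -0.8]
width: 0.0349
[0.48211343 0.01783752 0.03244458] [ 0.4224185  -0.99770662 -0.76124268]
```

```bash
python3 -m inch '[[0,0,0,0,0,0,-0.3],[0,0,0,0,0,0,0],[0,0,0,0,0,0,0],[0,0,0,0,0,0,0.1],[0,0,0,0,0,0,0.1],[0,0,0,0,0,15,0.1],[0,0,0,0,0,45,0.1],[0,0,0,0,5,80,0.1],[0,0,0,5,30,110,0.1],[0,0,-0.12,10,65,120,0.3],[0,0,-0.24,15,100,120,0.6],[0,0,-0.36,20,140,120,1]]'
python3 -m inch '[[0,0,-0.14,10,25,0,1],[0,0,-0.28,18,50,0,1],[0,0,-0.42,25,75,0,1],[0,0,-0.56,32,95,0,1],[0,0,-0.7,40,102,0,1],[0,0,-0.84,40,102,0,1],[0,0,-0.98,40,102,0,1],[0,0,-1.12,40,102,0,1],[0,0,-1.21,40,102,0,1],[0,0,-1.21,40,102,0,1],[0,0,-1.21,40,102,0,1]]';  python3 - <<'E'
from h import *
d=bot.get_image('wrist');cv2.imwrite('pics/w10.png',d['image']);s=bot.read_state();print(s['eef_pos'],s['joints'])
d=bot.get_image('top');cv2.imwrite('pics/t10.png',d['image'][130:390,40:540])
E
```

```text
clock: 15.65
eef_pos: [0.5028, 0.158, 0.1529]
tool_rot: [[0.492, 0.003, -0.871], [0.871, 0.001, 0.492], [0.002, -1.0, -0.002]]
ft_force: [1.6, -1.0, -0.0]
width: 0.0699
clock: 16.75
eef_pos: [0.5426, 0.2601, 0.1529]
tool_rot: [[0.989, 0.001, 0.15], [-0.15, -0.002, 0.989], [0.002, -1.0, -0.002]]
ft_force: [-0.2, -0.3, -0.0]
width: 0.0918
[0.54263118 0.2600676  0.15286632] [ 0.02224641  0.56976678 -0.69460266  1.74175384  0.42973898  0.98730559
 -0.98778798]
```

View pics/w10.png

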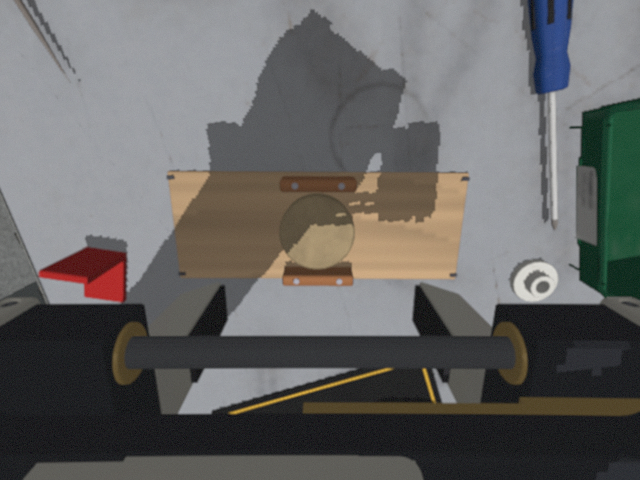

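View pics/t10.png

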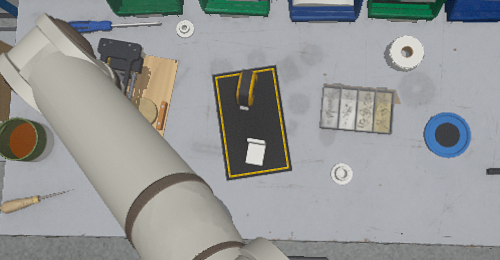

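Both items stand on the mat, and the wrist image shows the tray clear around the tin at (317,231). Measuring the tin.

```bash
python3 - <<'E'
from h import *
d=bot.get_image('wrist');crop(d,160,160,160,130,5,"w10a.png");crop(d,315,160,160,130,5,"w10b.png")
E
```

```text
(no output)
```

View pics/w10a.png

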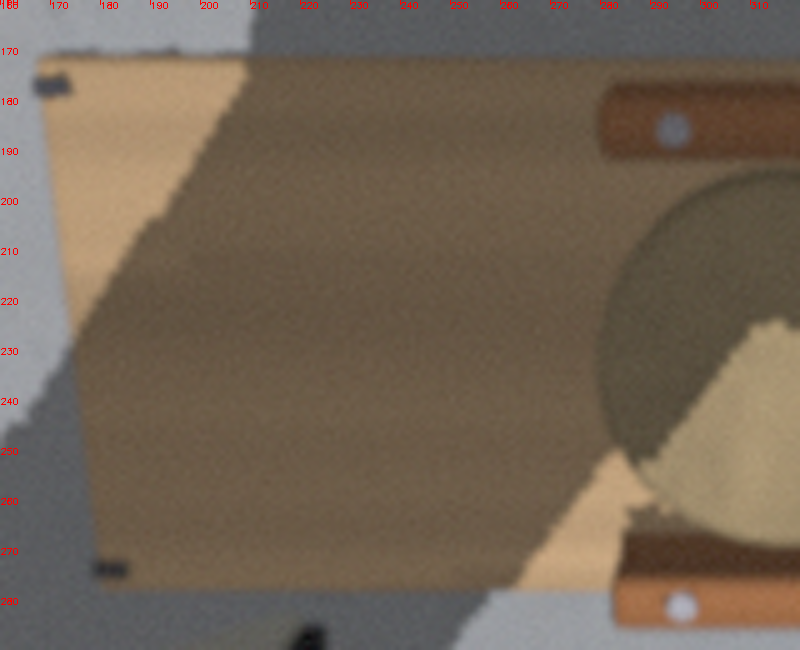

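View pics/w10b.png

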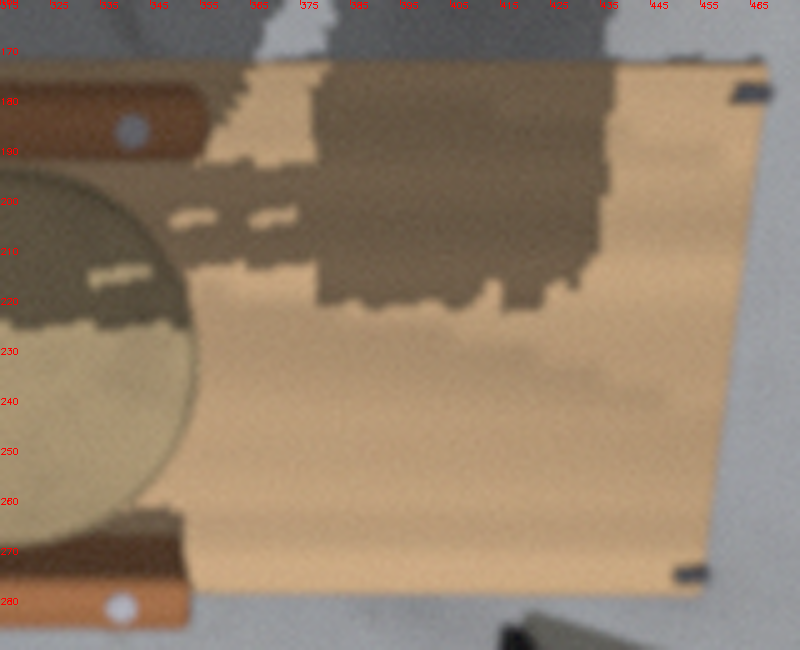

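```bash
python3 - <<'E'
from fit import *
d=bot.get_image('wrist')
A=lambda a,b:(160+(a+.5)/5-.5,160+(b+.5)/5-.5)
B=lambda a,b:(315+(a+.5)/5-.5,160+(b+.5)/5-.5)
tL=[(-.125,.048,.005),(-.125,-.048,.005),(.125,.048,.005),(.125,-.048,.005)]
p,r=fit([(d,tL,[A(38,58),A(99,589),B(768,63),B(703,596)])],[.543,.259,-.153]); print("tray",p.round(4),r.round(1).tolist())
c,q=np.cos(p[2]),np.sin(p[2])
P=[ray(d,u,.028) for u in (A(597,355),B(195,355),A(780,170),A(780,548))]
print((P[0]+P[1])/2,np.linalg.norm(P[0]-P[1]),"y:",(P[2]+P[3])/2,np.linalg.norm(P[2]-P[3]))
E
```

```text
tray [ 0.5412  0.2604 -0.1572] [[-1.4, -0.6], [-0.2, 0.9], [1.4, -0.2], [0.3, 0.5]]
[0.54071913 0.26438588 0.028     ] 0.059836169050222834 y: [0.53988934 0.26277216 0.028     ] 0.06316702540651249
```

```bash
python3 -m inch '[[0,0,-0.006,-1.5,1.5,-25,1],[0,0,-0.006,-1.5,1.5,-60,1],[0,0,-0.006,-1.5,1.5,-95,1],[0,0,-0.006,-1.5,1.5,-118,1],[0,0,-0.006,-1.5,1.5,-131,1],[0,0,-0.006,-1.5,1.5,-131,1],[0,0,-0.006,-1.5,1.5,-131,1],[0,0,-0.006,-1.5,1.5,-131,1]]'
python3 - <<'E'
from h import *
d=bot.get_image('wrist');cv2.imwrite('pics/w11.png',d['image'])
E
```

```text
clock: 17.75
eef_pos: [0.5424, 0.2622, 0.0234]
tool_rot: [[0.987, 0.003, 0.158], [-0.158, -0.001, 0.987], [0.004, -1.0, -0.0]]
ft_force: [-0.1, -0.5, 0.9]
width: 0.0918
```

View pics/w11.png

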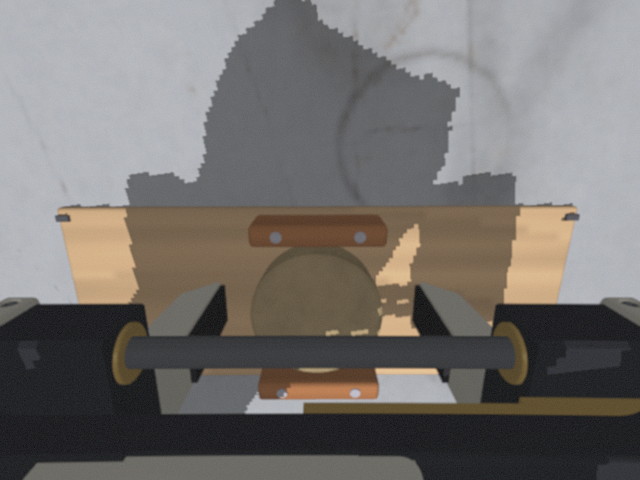

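```bash
python3 -m inch '[[0,0.003,0,-1.5,0,-1,0.6],[0,0.003,0,-1.5,0,-1,0.4],[0,0.003,0,-1.5,0,-1,0.2],[0,0.003,0,-1.5,0,-1,-0.2],[0,0.003,0,-1.5,0,-1,-0.2],[0,0.003,0,-1.5,0,-1,-0.2],[0,0.003,0,-1.5,0,-1,-0.2],[0,0.003,0,-1.5,0,-1,-0.2]]'
python3 -m inch '[[0,0,0,0,0,10,-0.2],[0,0,0,0,0,25,-0.2],[0,0,0,0,0,50,-0.2],[0,0,0,0,0,80,-0.2],[0,0,0,0,0,110,-0.2],[0,0,0,0,0,110,-0.2]]'
python3 - <<'E'
from h import *
d=bot.get_image('wrist');cv2.imwrite('pics/w12.png',d['image'])
E
```

```text
clock: 18.6
eef_pos: [0.5409, 0.2621, 0.0225]
tool_rot: [[0.987, 0.001, 0.158], [-0.158, -0.001, 0.987], [0.001, -1.0, -0.001]]
ft_force: [-0.6, -0.8, 1.6]
width: 0.0588
clock: 19.2
eef_pos: [0.5437, 0.2643, 0.1383]
tool_rot: [[0.987, 0.009, 0.157], [-0.157, 0.003, 0.988], [0.008, -1.0, 0.004]]
ft_force: [0.4, 1.7, -1.1]
width: 0.0588
```

View pics/w12.png

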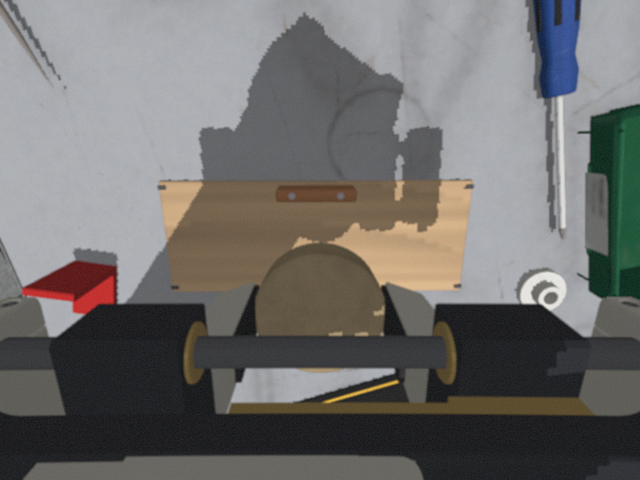

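```bash
python3 - <<'E'
from h import *
d=bot.get_image('wrist');s=bot.read_state();e=np.array(s["eef_pos"]);z=e[2]+.006
for a,b in [((256,307),(386,307)),((320,243.5),(320,372))]:
    P,Q=ray(d,a,z),ray(d,b,z);m=(P+Q)/2;print((m-e).round(4),np.linalg.norm(P-Q).round(4))
print(e)
d=bot.get_image('top')
print(proj(d,[e,(.5083,-.379,.004)]))
E
```

```text
[0.0021 0.0053 0.006 ] 0.0592
[0.0013 0.0032 0.006 ] 0.0652
[0.54159325 0.26226877 0.13403102]
[[166.85215037 234.60897725]
 [486.58128954 264.85761068]]
```

```bash
python3 -m inch '[[0,0,0,-1,-15,8,-0.2],[0,0,0,-3,-45,15,-0.2],[0,0,0,-5,-85,20,-0.2],[0,0,0,-7,-125,20,-0.2],[0,0,0,-9,-165,20,-0.2],[0,0,0,-11,-205,20,-0.2],[0,0,0,-13,-245,20,-0.2],[0,0,0,-15,-285,20,-0.2],[0,0,0,-17,-325,20,-0.2],[0,0,0,-19,-365,20,-0.2],[0,0,0,-21,-400,20,-0.2],[0,0,0,-23,-425,20,-0.2]]'; python3 -c "
from workcell import bot
s=bot.read_state();print(s['joints'])"
```

```text
clock: 20.55
eef_pos: [0.516, -0.1664, 0.1512]
tool_rot: [[0.987, -0.002, 0.161], [-0.161, -0.001, 0.987], [-0.002, -1.0, -0.002]]
ft_force: [-0.9, 0.7, -0.7]
width: 0.0587
[ 0.78529087  0.45915794 -0.65540555  1.89073656  0.35138828  0.90983637
 -0.20145196]
```

Remaining: (-9, -215) mm.

```bash
python3 -m inch '[[0,0,0,-1,-30,0,-0.2],[0,0,0,-3,-70,0,-0.2],[0,0,0,-5,-110,0,-0.2],[0,0,0,-7,-150,0,-0.2],[0,0,0,-8,-185,0,-0.2],[0,0,0,-9,-210,-10,-0.2],[0,0,0,-9,-215,-30,-0.2],[0,0,0,-9,-215,-50,-0.2],[0,0,0,-9,-215,-70,-0.2],[0,0,0,-9,-215,-70,-0.2],[0,0,0,-9,-215,-70,-0.2]]'; python3 - <<'E'
from h import *
s=bot.read_state();print(s["eef_pos"])
d=bot.get_image('wrist');cv2.imwrite('pics/w13.png',d['image'])
E
```

```text
clock: 21.65
eef_pos: [0.5063, -0.3806, 0.0801]
tool_rot: [[0.987, -0.004, 0.16], [-0.16, 0.001, 0.987], [-0.004, -1.0, -0.0]]
ft_force: [0.6, -0.0, -0.6]
width: 0.0586
[ 0.50627365 -0.38057281  0.08011437]
```

View pics/w13.png

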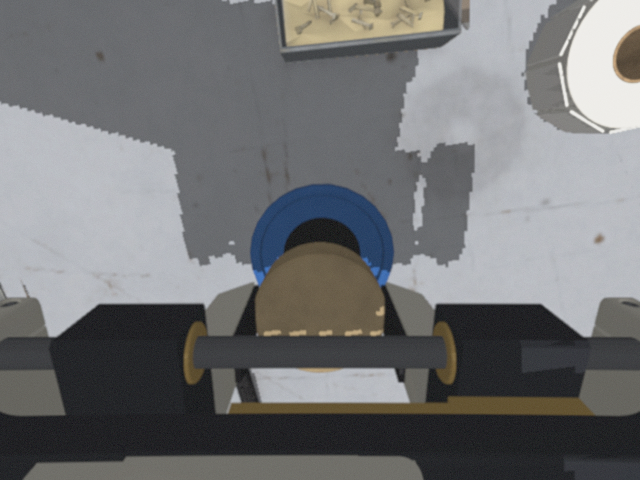

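```bash
python3 - <<'E'
from fit import *
d=bot.get_image('wrist')
th=np.linspace(0,2*np.pi,73)[:-1]
def f(p):
    c=proj(d,np.c_[p[0]+.048*np.cos(th),p[1]+.048*np.sin(th),0*th+.009]); return [c[:,0].min()-251,c[:,0].max()-393,c[:,1].min()-184]
r=least_squares(f,[.508,-.379]);print(r.x.round(4),r.fun.round(1))
E
```

```text
[ 0.5085 -0.3802] [-1.5  1.5  0.2]
```

```bash
python3 -m inch '[[0,-0.004,0,0.7,-1.5,-15,-0.2],[0,-0.004,0,0.7,-1.5,-30,-0.2],[0,-0.004,0,0.7,-1.5,-42,-0.2],[0,-0.004,0,0.7,-1.5,-50,-0.2],[0,-0.004,0,0.7,-1.5,-55,-0.2],[0,-0.004,0,0.7,-1.5,-57,-0.2],[0,-0.004,0,0.7,-1.5,-57.5,-0.2],[0,-0.004,0,0.7,-1.5,-57.5,-0.2],[0,-0.004,0,0.7,-1.5,-57.5,-0.2]]'; python3 - <<'E'
from h import *
s=bot.read_state();print(s["eef_pos"],s["ft_force"])
d=bot.get_image('scene');crop(d,340,160,100,75,8,'s14.png')
d=bot.get_image('wrist');cv2.imwrite('pics/w14.png',d['image'])
E
```

```text
clock: 22.65
eef_pos: [0.5087, -0.3831, 0.025]
tool_rot: [[0.987, 0.004, 0.16], [-0.16, -0.002, 0.987], [0.004, -1.0, -0.002]]
ft_force: [-0.2, 0.2, -0.3]
width: 0.0592
[ 0.50867703 -0.38314657  0.02496066] [-0.18646903  0.16880447 -0.3249732 ]
```

View pics/w14.png

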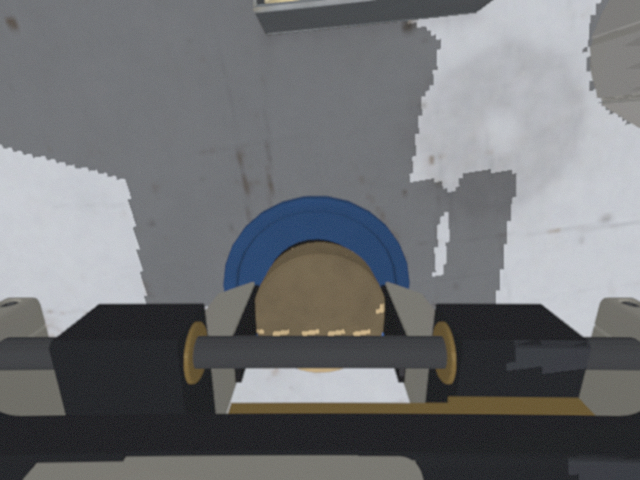

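View pics/s14.png

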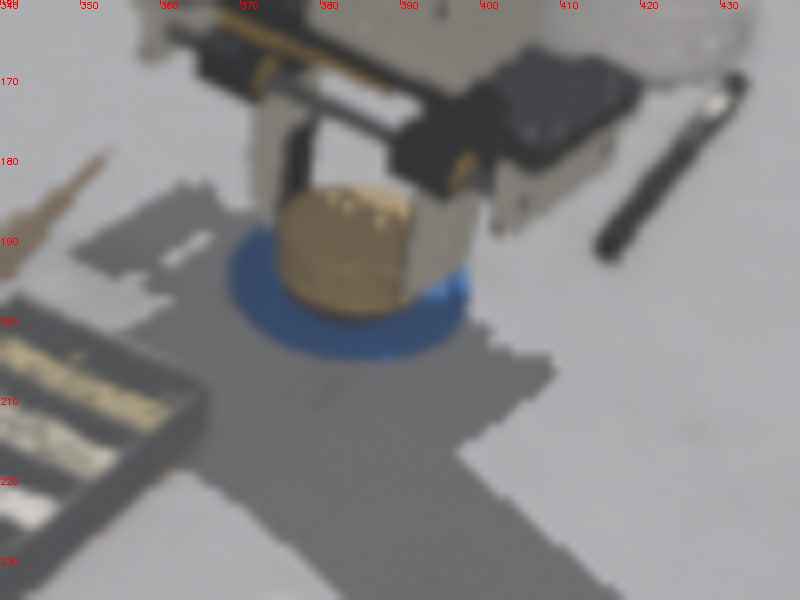

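```bash
python3 -m inch '[[0,0.004,0,-1,0,-1,-0.2],[0,0.004,0,-1,0,-2,-0.2],[0,0.004,0,-1,0,-2.5,-0.2],[0,0.004,0,-1,0,-2.5,-0.2],[0,0.004,0,-1,0,-2.5,-0.2]]'; python3 - <<'E'
from h import *
s=bot.read_state();print(s["eef_pos"],s["ft_force"])
E
```

```text
clock: 23.25
eef_pos: [0.5075, -0.3831, 0.0224]
tool_rot: [[0.987, -0.001, 0.16], [-0.16, -0.002, 0.987], [-0.0, -1.0, -0.002]]
ft_force: [0.6, 0.1, -1.2]
width: 0.0589
[ 0.50753984 -0.38308562  0.02235326] [ 0.59822721  0.0874087  -1.16183743]
```

```bash
python3 -m inch '[[0,0,0,0,0,-0.8,-0.2],[0,0,0,0,0,-0.8,-0.2],[0,0,0,0,0,-0.8,-0.2]]'; python3 - <<'E'
from h import *
s=bot.read_state();print(s["eef_pos"],s["ft_force"])
E
python3 -m inch '[[0,0,0,0,0,0,0.1],[0,0,0,0,0,0,0.4],[0,0,0,0,0,0,0.6],[0,0,0,0,0,0,0.8],[0,0,0,0,0,0,0.8],[0,0,0,0,0,10,0.8],[0,0,0,0,0,40,0.8],[0,0,0,0,0,80,0.8],[0,0,0,0,0,120,0.8],[0,0,0,0,20,130,0.8],[0,0,0,0,50,130,0.8],[0,0,0,0,80,130,0.8]]'; python3 - <<'E'
from h import *
d=bot.get_image('scene');crop(d,340,160,100,75,8,'s15.png')
d=bot.get_image('wrist');cv2.imwrite('pics/w15.png',d['image'])
d=bot.get_image("top");crop(d,455,235,65,60,8,"t15.png")
E
```

```text
clock: 23.55
eef_pos: [0.5077, -0.3831, 0.0216]
tool_rot: [[0.987, -0.0, 0.16], [-0.16, -0.002, 0.987], [-0.0, -1.0, -0.002]]
ft_force: [0.6, 0.8, -0.1]
width: 0.059
[ 0.50765547 -0.38312779  0.02158996] [ 0.55721203  0.82764734 -0.05324169]
clock: 24.75
eef_pos: [0.5077, -0.3022, 0.1527]
tool_rot: [[0.987, 0.001, 0.161], [-0.161, -0.003, 0.987], [0.001, -1.0, -0.003]]
ft_force: [-0.1, 0.6, -0.2]
width: 0.0828
```

View pics/s15.png

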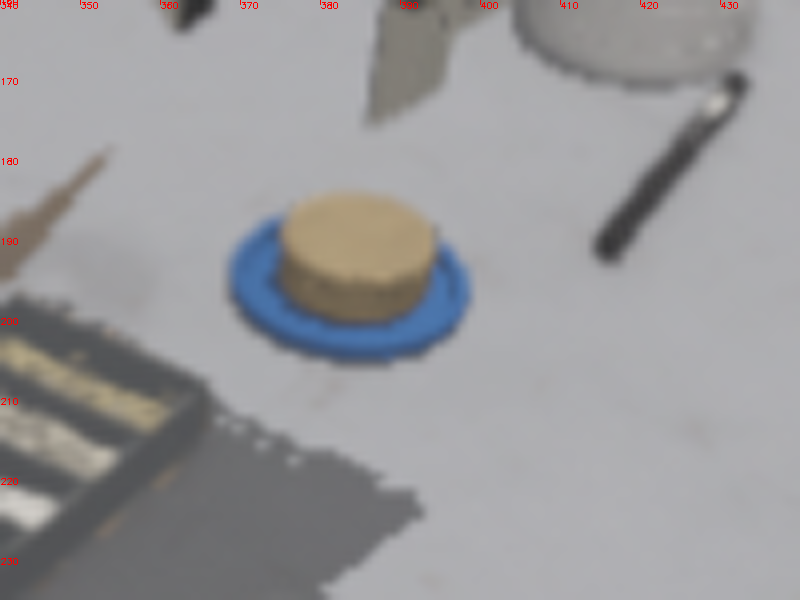

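View pics/t15.png

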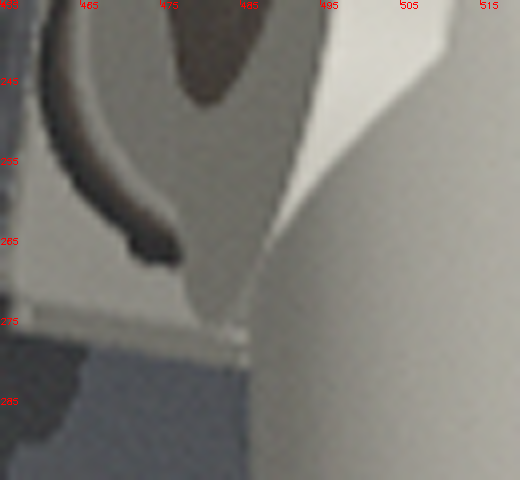

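Tin lies flat within the rim, at (385,190) in the scene crop. Going back for the tape.

```bash
python3 -m inch '[[0,0,0.12,7,28,0,0.5],[0,0,0.26,14,58,0,0.2],[0,0,0.4,21,88,0,0.2],[0,0,0.54,28,120,0,0.2],[0,0,0.68,36,152,0,0.2],[0,0,0.82,44,184,0,0.2],[0,0,0.96,52,216,0,0.2],[0,0,1.1,60,248,0,0.2],[0,0,1.24,68,280,0,0.2],[0,0,1.38,76,312,0,0.2],[0,0,1.5,82,335,0,0.2],[0,0,1.58,85,345,0,0.2]]'
python3 -m inch '[[0,0,0,0,0,0,0.2],[0,0,0,0,0,0,0.2],[0,0,0,0,0,0,0.2]]'
python3 - <<'E'
from h import *
d=bot.get_image('wrist');cv2.imwrite('pics/w16.png',d['image']);s=bot.read_state();print(s["eef_pos"],s["joints"])
E
```

```text
clock: 26.1
eef_pos: [0.5936, 0.0477, 0.1524]
tool_rot: [[0.14, 0.002, -0.99], [0.99, 0.001, 0.14], [0.001, -1.0, -0.002]]
ft_force: [0.3, 0.0, 0.8]
width: 0.0553
clock: 26.4
eef_pos: [0.5936, 0.0459, 0.1521]
tool_rot: [[0.144, 0.002, -0.99], [0.99, 0.0, 0.144], [0.0, -1.0, -0.002]]
ft_force: [-1.2, 0.4, 0.2]
width: 0.0553
[0.59360165 0.04593393 0.15214341] [ 0.5845508   0.67818555 -0.98973684  1.7543364   0.64227278  1.06780167
  0.79627644]
```

View pics/w16.png

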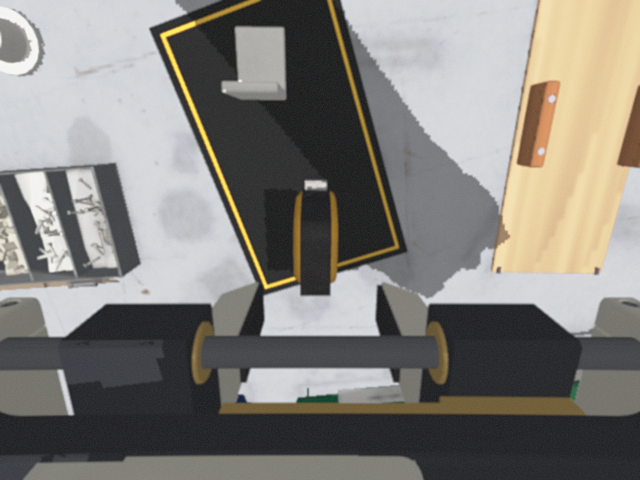

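```bash
python3 -m inch '[[0,0.002,-0.007,-1,-3.5,-20,0.2],[0,0.002,-0.007,-1,-3.5,-50,0.2],[0,0.002,-0.007,-1,-3.5,-80,0.2],[0,0.002,-0.007,-1,-3.5,-105,0.2],[0,0.002,-0.007,-1,-3.5,-120,0.2],[0,0.002,-0.007,-1,-3.5,-126,0.2],[0,0.002,-0.007,-1,-3.5,-126,0.2],[0,0.002,-0.007,-1,-3.5,-126,0.2]]'
```

```text
clock: 27.25
eef_pos: [0.5935, 0.0426, 0.0273]
tool_rot: [[0.151, 0.002, -0.989], [0.989, 0.0, 0.151], [0.0, -1.0, -0.001]]
ft_force: [0.0, 0.0, 0.9]
width: 0.0549
```

```bash
python3 -m inch '[[0,0.002,0,-1,-0.2,-1.5,0.2],[0,0.002,0,-1,-0.2,-1.5,0.2],[0,0.002,0,-1,-0.2,-1.5,-0.1],[0,0.002,0,-1,-0.2,-1.5,-0.3],[0,0.002,0,-1,-0.2,-1.5,-0.8],[0,0.002,0,-1,-0.2,-1.5,-0.8],[0,0.002,0,-1,-0.2,-1.5,-0.8],[0,0.002,0,-1,-0.2,-1.5,-0.8],[0,0.002,0,-1,-0.2,-1.5,-0.8],[0,0.002,0,-1,-0.2,-1.5,-0.8]]'
```

```text
clock: 28.25
eef_pos: [0.5925, 0.0424, 0.0258]
tool_rot: [[0.151, -0.0, -0.989], [0.989, 0.0, 0.151], [0.0, -1.0, 0.0]]
ft_force: [-0.2, -0.1, 1.8]
width: 0.0321
```

```bash
python3 -m inch '[[0,0,0,0,0,15,-0.8],[0,0,0,0,0,40,-0.8],[0,0,0,1,10,62,-0.8],[0,0,0,5,40,62,-0.8],[0,0,0,10,80,62,-0.8],[0,0,0,15,120,62,-0.8],[0,0,0,20,160,62,-0.8],[0,0,0,24,190,60,-0.8],[0,0,0,26,201.5,50,-0.8],[0,0,0,26,201.5,35,-0.8],[0,0,0,26,201.5,22,-0.8],[0,0,0,26,201.5,17,-0.8]]'
python3 -m inch '[[0,0,0,0,0,0,-0.8],[0,0,0,0,0,0,-0.8]]'
python3 - <<'E'
from h import *
d=bot.get_image('wrist');cv2.imwrite('pics/w17.png',d['image']);s=bot.read_state();print(s["eef_pos"],s["tool_rot"])
E
```

```text
clock: 29.45
eef_pos: [0.6176, 0.2398, 0.0397]
tool_rot: [[0.153, -0.004, -0.988], [0.988, -0.004, 0.153], [-0.004, -1.0, 0.004]]
ft_force: [0.2, 0.1, -2.4]
width: 0.0317
clock: 29.65
eef_pos: [0.6177, 0.2373, 0.0389]
tool_rot: [[0.156, -0.005, -0.988], [0.988, -0.005, 0.156], [-0.006, -1.0, 0.004]]
ft_force: [-0.5, -0.8, -1.2]
width: 0.032
[0.61797646 0.23824383 0.03958708] [[ 0.15517686 -0.00431055 -0.9878773 ]
 [ 0.98787476 -0.00424067  0.15519496]
 [-0.00485824 -0.99998172  0.00360023]]
```

View pics/w17.png

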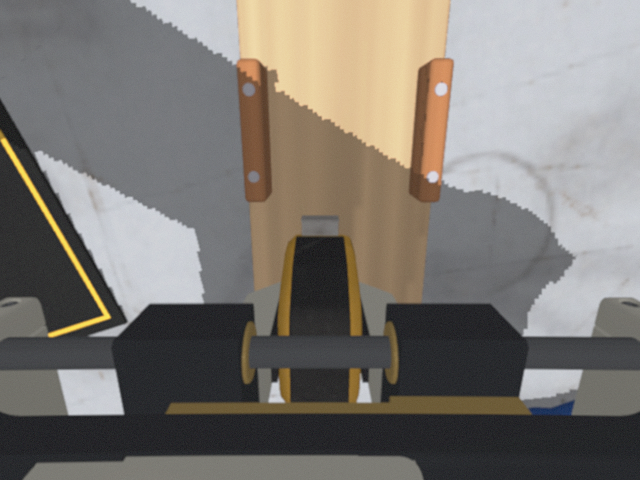

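```bash
python3 -m inch '[[0.004,-0.004,0.001,0.3,3,0,-0.8],[0.004,-0.004,0.001,0.3,5.7,0,-0.8],[0.004,-0.004,0.001,0.3,5.7,-3,-0.8],[0.004,-0.004,0.001,0.3,5.7,-6,-0.8],[0.004,-0.004,0.001,0.3,5.7,-9,-0.8],[0.004,-0.004,0.001,0.3,5.7,-10,-0.8],[0.004,-0.004,0.001,0.3,5.7,-10,-0.8],[0.004,-0.004,0.001,0.3,5.7,-10,-0.8]]'; python3 -c "
from workcell import bot
s=bot.read_state();print(s['eef_pos'],s['ft_force'])"
```

```text
clock: 30.5
eef_pos: [0.6183, 0.244, 0.0295]
tool_rot: [[0.154, -0.0, -0.988], [0.988, -0.0, 0.154], [-0.0, -1.0, 0.0]]
ft_force: [-0.2, -0.6, -1.5]
width: 0.032
[0.61826933 0.24397215 0.02952908] [-0.20726331 -0.56745594 -1.49036905]
```

```bash
python3 -m inch '[[0,0,0,0,0,-1,-0.8],[0,0,0,0,0,-1.9,-0.8],[0,0,0,0,0,-1.9,-0.8],[0,0,0,0,0,-1.9,-0.8]]'; python3 -c "
from workcell import bot
s=bot.read_state();print(s['eef_pos'],s['ft_force'])"
```

```text
clock: 30.9
eef_pos: [0.6184, 0.244, 0.0279]
tool_rot: [[0.154, -0.0, -0.988], [0.988, -0.0, 0.154], [-0.0, -1.0, 0.0]]
ft_force: [-0.4, -1.0, 1.1]
width: 0.0321
[0.61842932 0.24402112 0.02789995] [-0.43203822 -0.97439056  1.07929516]
```

```bash
python3 -m inch '[[0,0,0,0,0,0,-0.3],[0,0,0,0,0,0,0],[0,0,0,0,0,0,0.1],[0,0,0,0,0,0,0.1],[0,0,0,0,0,0,0.1],[0,0,0,0,0,15,0.1],[0,0,0,0,0,50,0.1],[0,0,0,0,0,90,0.1],[0,0,0,-20,-30,105,0.1],[0,0,0,-40,-65,105,0.1],[0,0,0,-60,-100,105,0.1],[0,0,0,-80,-135,105,0.1]]'
python3 - <<'E'
from h import *
d=bot.get_image('scene');crop(d,185,240,120,110,6,"s18.png")
E
```

```text
clock: 32.1
eef_pos: [0.5379, 0.108, 0.1341]
tool_rot: [[0.154, 0.001, -0.988], [0.988, -0.001, 0.154], [-0.001, -1.0, -0.002]]
ft_force: [0.6, -0.7, 0.5]
width: 0.0503
```

View pics/s18.png

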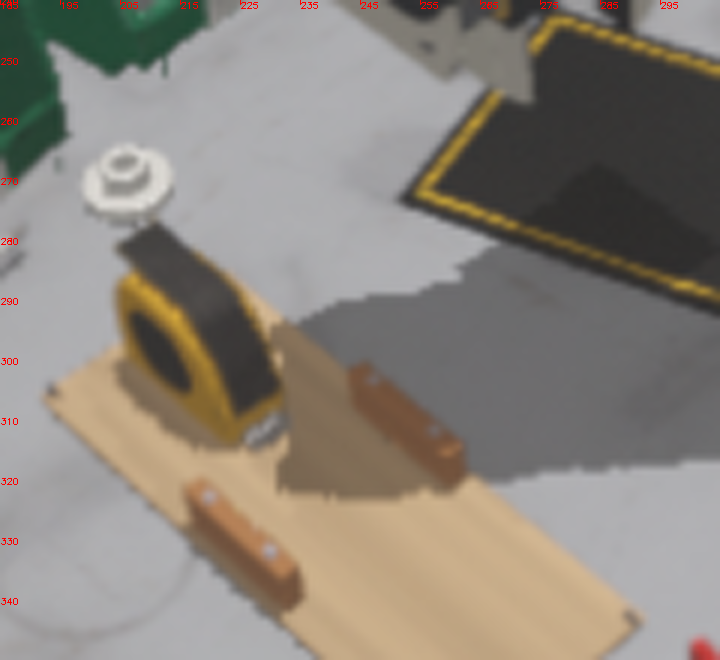

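Tape is back and upright. Next, the bracket.

```bash
python3 -m inch '[[0,0,0.008,-20,-30,0,0.1],[0,0,0.008,-40,-65,0,0.1],[0,0,0.008,-56,-90,0,0.1],[0,0,0.008,-56,-90,0,0.1],[0,0,0.008,-56,-90,0,0.1],[0,0,0.008,-56,-90,0,0.1]]'
python3 -m inch '[[0,0,0,0,0,0,0.1]]'
python3 - <<'E'
from h import *
d=bot.get_image('wrist');cv2.imwrite('pics/w19.png',d['image']);s=bot.read_state();print(s["eef_pos"],s["tool_rot"])
E
```

```text
clock: 32.75
eef_pos: [0.4796, 0.0111, 0.1332]
tool_rot: [[0.15, -0.002, -0.989], [0.989, -0.008, 0.15], [-0.008, -1.0, 0.001]]
ft_force: [-0.1, -0.6, -0.2]
width: 0.0505
clock: 32.85
eef_pos: [0.4803, 0.0126, 0.1337]
tool_rot: [[0.148, -0.001, -0.989], [0.989, -0.007, 0.148], [-0.007, -1.0, 0.0]]
ft_force: [-0.1, -0.4, -0.5]
width: 0.0507
[0.48051357 0.01286497 0.13373282] [[ 1.48045273e-01 -1.06681748e-03 -9.88980009e-01]
 [ 9.88956844e-01 -6.76920193e-03  1.48049108e-01]
 [-6.85254676e-03 -9.99976520e-01  5.28881015e-05]]
```

View pics/w19.png

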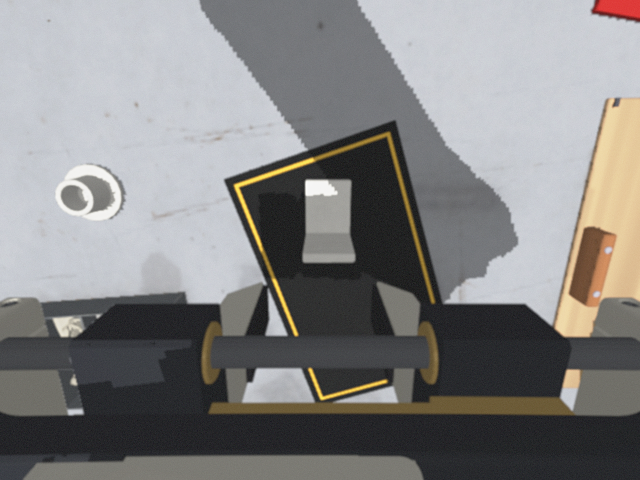

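```bash
python3 -m inch '[[0.007,-0.001,0.002,1.6,5,-10,0.1],[0.007,-0.001,0.002,1.6,5,-30,0.1],[0.007,-0.001,0.002,1.6,5,-55,0.1],[0.007,-0.001,0.002,1.6,5,-80,0.1],[0.007,-0.001,0.002,1.6,5,-95,0.1],[0.007,-0.001,0.002,1.6,5,-101,0.1],[0.007,-0.001,0.002,1.6,5,-101,0.1],[0.007,-0.001,0.002,1.6,5,-101,0.1]]'
python3 -m inch '[[0,0,0,0,0,0,0.1]]'
```

```text
clock: 33.7
eef_pos: [0.4825, 0.0186, 0.033]
tool_rot: [[0.145, 0.0, -0.989], [0.989, 0.001, 0.145], [0.001, -1.0, -0.0]]
ft_force: [-0.0, -0.5, 0.3]
width: 0.0504
clock: 33.8
eef_pos: [0.4832, 0.0188, 0.0337]
tool_rot: [[0.145, 0.002, -0.989], [0.989, 0.001, 0.145], [0.001, -1.0, -0.002]]
ft_force: [0.7, 0.1, -0.1]
width: 0.0508
```

```bash
python3 -m inch '[[0,0.002,0,-1,-1,-1.2,0],[0,0.002,0,-1,-1,-1.2,-0.1],[0,0.002,-0.001,-1,-1,-1.2,-0.2],[0,0.002,-0.001,-1,-1,-1.2,-0.3],[0,0.002,-0.001,-1,-1,-1.2,-0.8],[0,0.002,-0.001,-1,-1,-1.2,-0.8],[0,0.002,-0.001,-1,-1,-1.2,-0.8],[0,0.002,-0.001,-1,-1,-1.2,-0.8],[0,0.002,-0.001,-1,-1,-1.2,-0.8]]'
```

```text
clock: 34.7
eef_pos: [0.4824, 0.0176, 0.0327]
tool_rot: [[0.146, 0.0, -0.989], [0.989, 0.0, 0.146], [0.0, -1.0, -0.0]]
ft_force: [-0.1, -1.3, 4.9]
width: 0.0352
```

```bash
python3 -m inch '[[0,0,0,0,0,10,-0.8],[0,0,0,0,2,30,-0.8],[0,0,0,0,12,55,-0.8],[0,0,0,1,45,60,-0.8],[0,0,0,1,85,60,-0.8],[0,0,0,2,125,60,-0.8],[0,0,0,3,165,60,-0.8],[0,0,0,4,205,60,-0.8],[0,0,0,4,238,55,-0.8],[0,0,0,4,253,40,-0.8],[0,0,0,4,253,25,-0.8],[0,0,0,4,253,16,-0.8]]'
python3 -m inch '[[0,0,0,0,0,0,-0.8],[0,0,0,0,0,0,-0.8]]'
python3 - <<'E'
from h import *
d=bot.get_image('wrist');cv2.imwrite('pics/w20.png',d['image']);s=bot.read_state();print(s["eef_pos"],s["tool_rot"])
E
```

```text
clock: 35.9
eef_pos: [0.4855, 0.2696, 0.0472]
tool_rot: [[0.146, -0.002, -0.989], [0.989, -0.001, 0.146], [-0.001, -1.0, 0.002]]
ft_force: [-0.0, -0.6, -0.5]
width: 0.0348
clock: 36.1
eef_pos: [0.4854, 0.2676, 0.0467]
tool_rot: [[0.148, -0.003, -0.989], [0.989, -0.003, 0.148], [-0.003, -1.0, 0.003]]
ft_force: [-0.0, -0.1, -0.0]
width: 0.0347
[0.485842   0.26811031 0.0472248 ] [[ 0.14757934 -0.00212244 -0.98904794]
 [ 0.98904805 -0.00177752  0.14758317]
 [-0.00207129 -0.99999617  0.00183687]]
```

View pics/w20.png

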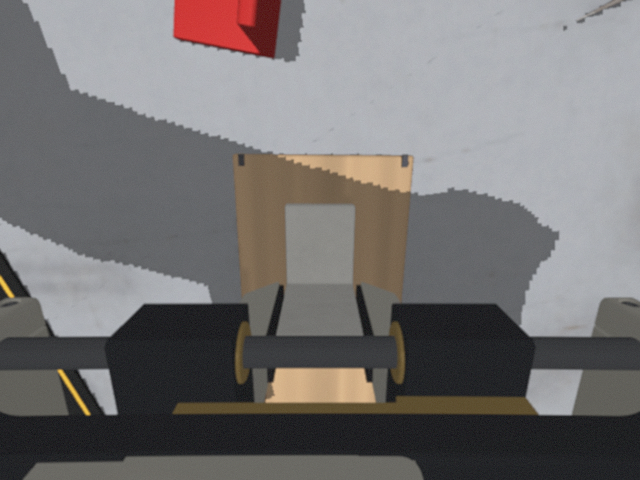

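```bash
python3 -m inch '[[0.002,-0.002,0,0.6,2.5,0,-0.8],[0.002,-0.002,0,0.6,2.5,-3,-0.8],[0.002,-0.002,0,0.6,2.5,-6,-0.8],[0.002,-0.002,0,0.6,2.5,-9,-0.8],[0.002,-0.002,0,0.6,2.5,-11,-0.8],[0.002,-0.002,0,0.6,2.5,-12,-0.8],[0.002,-0.002,0,0.6,2.5,-12,-0.8],[0.002,-0.002,0,0.6,2.5,-12,-0.8]]'; python3 -c "
from workcell import bot
s=bot.read_state();print(s['eef_pos'],s['ft_force'])"
```

```text
clock: 36.95
eef_pos: [0.4864, 0.2707, 0.0352]
tool_rot: [[0.147, -0.0, -0.989], [0.989, 0.0, 0.147], [0.0, -1.0, 0.0]]
ft_force: [-0.2, 0.8, -1.2]
width: 0.0347
[0.48637099 0.27072248 0.03522595] [-0.24860187  0.77008269 -1.21712523]
```

```bash
python3 -m inch '[[0,0,0,0,0,-0.8,-0.8],[0,0,0,0,0,-0.8,-0.8],[0,0,0,0,0,-0.8,-0.8]]'; python3 -c "
from workcell import bot
s=bot.read_state();print(s['eef_pos'],s['ft_force'])"
python3 -m inch '[[0,0,0,0,0,0,-0.3],[0,0,0,0,0,0,0],[0,0,0,0,0,0,0.1],[0,0,0,0,0,0,0.1],[0,0,0,0,0,0,0.1],[0,0,0,0,0,15,0.1],[0,0,0,0,0,45,0.1],[0,0,0,0,0,90,0.1],[0,0,0,0,0,130,0.1],[0,0,0,20,0,160,0.1],[0,0,0,40,-5,180,0.1],[0,0,0,57,-11,200,0.1]]'
python3 -m inch '[[0,0,0,0,0,20,0.1],[0,0,0,0,0,50,1],[0,0,0,0,0,50,1],[0,0,0,0,0,50,1]]'
python3 - <<'E'
from h import *
d=bot.get_image('wrist');cv2.imwrite('pics/w21.png',d['image']);crop(d,262,80,110,120,5,"w21a.png");crop(d,262,190,110,120,5,"w21b.png");d=bot.get_image('scene');crop(d,185,260,120,110,6,"s21.png")
E
```

```text
clock: 37.25
eef_pos: [0.4866, 0.2709, 0.0347]
tool_rot: [[0.147, 0.0, -0.989], [0.989, 0.0, 0.147], [0.0, -1.0, -0.0]]
ft_force: [-0.6, -0.1, 3.3]
width: 0.035
[0.48658521 0.27086021 0.03473997] [-0.56558738 -0.08278609  3.32891603]
clock: 38.45
eef_pos: [0.5444, 0.2601, 0.2376]
tool_rot: [[0.147, 0.002, -0.989], [0.989, 0.001, 0.147], [0.001, -1.0, -0.002]]
ft_force: [0.4, 0.5, 0.9]
width: 0.0508
clock: 38.85
eef_pos: [0.5444, 0.2604, 0.2889]
tool_rot: [[0.146, 0.004, -0.989], [0.989, 0.002, 0.146], [0.002, -1.0, -0.004]]
ft_force: [-0.6, 0.4, -1.5]
width: 0.0698
```

View pics/w21.png

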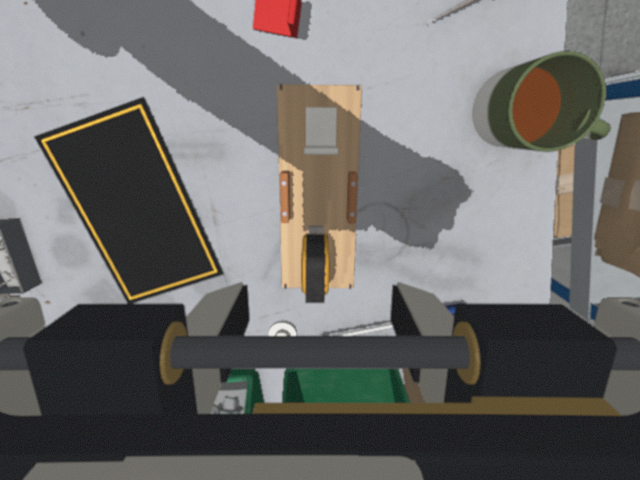

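View pics/s21.png

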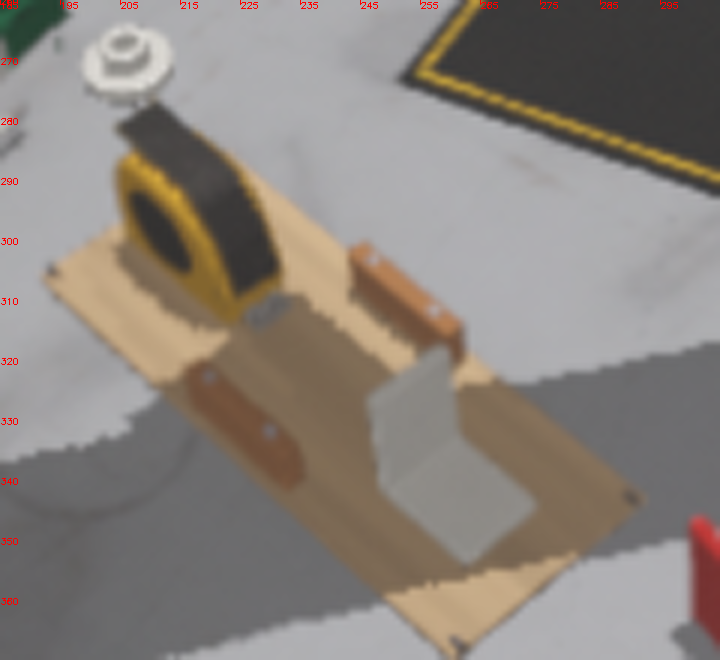

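Tray matches its start look in the scene view: tape (215,290) and bracket (262,335) are within about 1 px. I'll retreat and compare the top views.

```bash
python3 -m inch '[[0,0,0,-5,-30,0,1],[0,0,0,-15,-70,0,1],[0,0,0,-25,-110,0,1],[0,0,0,-35,-150,0,1],[0,0,0,-45,-190,0,1],[0,0,-0.1,-55,-230,0,1],[0,0,-0.2,-65,-270,0,1],[0,0,-0.3,-75,-310,0,1],[0,0,-0.4,-80,-350,0,1],[0,0,-0.5,-85,-390,0,1],[0,0,-0.6,-90,-430,0,1],[0,0,-0.7,-90,-430,0,1]]'
python3 -m inch '[[0,0,-0.1,-10,-30,0,1],[0,0,-0.2,-30,-70,0,1],[0,0,-0.3,-50,-110,0,1],[0,0,-0.4,-70,-150,0,1],[0,0,-0.5,-90,-190,0,1],[0,0,-0.6,-110,-230,0,1],[0,0,-0.7,-130,-270,0,1],[0,0,-0.8,-150,-310,0,1],[0,0,-0.9,-170,-350,0,1],[0,0,-1,-180,-380,0,1],[0,0,-1,-180,-380,0,1]]'
python3 - <<'E'
from h import *
d=bot.get_image("top");cv2.imwrite("pics/t22.png",d["image"])
a=cv2.imread("pics/top0.png")[175:310,140:230];b=d["image"][175:310,140:230]
im=cv2.resize(np.hstack([a,b]),None,fx=4,fy=4,interpolation=cv2.INTER_CUBIC);cv2.imwrite("pics/cmp.png",im)
E
```

```text
clock: 40.15
eef_pos: [0.4515, -0.177, 0.2856]
tool_rot: [[0.758, -0.001, -0.652], [0.652, -0.001, 0.758], [-0.002, -1.0, -0.0]]
ft_force: [-0.8, -0.7, 0.5]
width: 0.0923
clock: 41.25
eef_pos: [0.2667, -0.561, 0.2833]
tool_rot: [[0.955, -0.004, 0.295], [-0.295, 0.002, 0.955], [-0.005, -1.0, 0.0]]
ft_force: [-0.1, -0.3, -0.5]
width: 0.0917
```

View pics/t22.png

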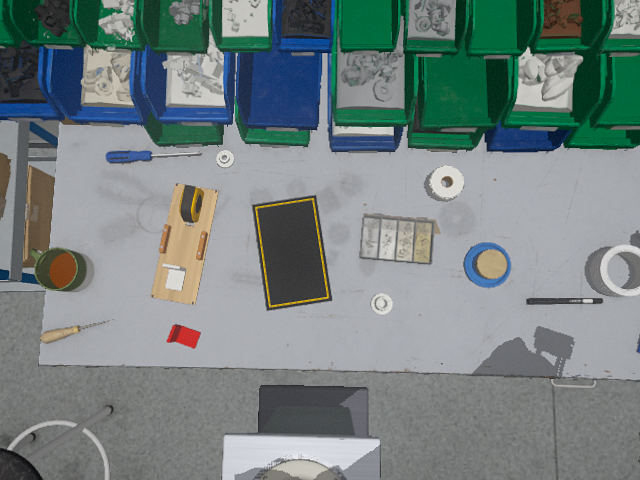

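View pics/cmp.png

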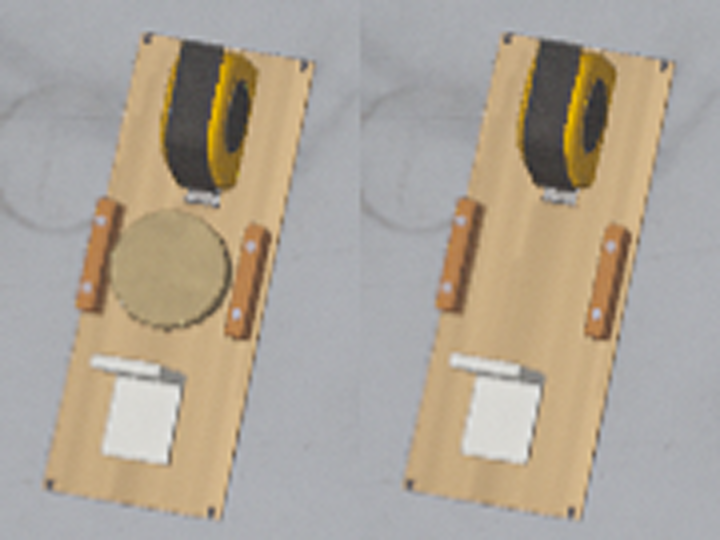

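```bash
python3 - <<'E'
from h import *
d=bot.get_image("top");crop(d,455,235,65,60,8,"t23.png")
d=bot.get_image("scene");crop(d,340,160,100,75,8,'s23.png')
E
```

```text
(no output)
```

View pics/t23.png

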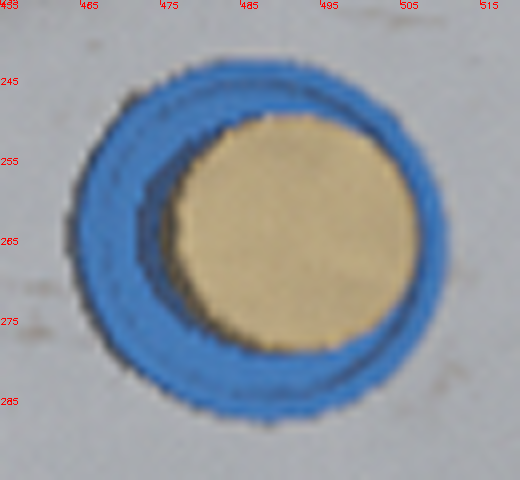

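```bash
python3 -c "
from workcell import bot
print(bot.finish_job())"
```

```text
the job is handed in; nothing more can be done
None
```

I moved the tape measure and then the bracket onto the mat and set the tin in the blue holder. Then I put the tape measure and the bracket back on the tray, and handed the job in at about 41 s of the 128 s.

Last checks in the top and scene pictures:
- **Tin:** it lies flat inside the rim, within about 2 mm of centred.
- **Bracket:** it stands upright, within about 1 mm of where it started.
- **Tape measure:** it stands upright and lined up with the tray, about 1–1.5 mm and roughly 0.01 rad off its start. This was the largest difference I saw.
- **Bystanders:** the label roll, chain wheel and end cap show no movement.
- **Robot:** the gripper is well clear of everything, and the wrist force readings I took stayed within about 5 N.

One reading did not match: the gripper showed 59 mm on the 62 mm tin and 32 mm on the 33 mm tape measure. Both held firmly throughout.

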